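Pack the cutting-die inserts into the lock-up chase and wedge the row tight

TASK

Dip the bristles of the flat brush into the open wax tin, wipe them against the tapered face at the right-hand end of the steel lock-up chase, and lay the brush back flat on the bench. Pack every die insert that is here into the chase channel in one row against the square stop, lengthways, and make the row up to four insert lengths with the plain wooden filler of the right length (none if there are four inserts). Then put the wooden wedge, thin end first, between the row and the tapered stop and push it firmly in from the robot's side until the whole row is locked tight.

Things in the scene. Friction and masses are not known exactly. Their poses are not given: they have to be found in the camera images.
- chase: Lock-up chase, fixed steel plate 100 (x) x 350 (y) x 8 mm, with an apron on to x = -95 mm for y = -158 to -68 mm. Origin: centre of its underside; x across the channel, away from the robot; y along it, to the left. Two rails 10 mm high on the plate, 12 mm thick, inner faces at x = -25 and +25 mm, y = -86 to +140 mm: the channel
- stop_face (a point): foot of the square stop's face (74 mm wide, 34 mm high) at the left end of the channel, on the plate, chase (0, 140, 8) mm; axes as the chase's. The row starts here and goes to -y; a full row is 240 mm (four insert lengths) and ends at chase y = -100 mm
- wedge_seat (a point): point on the plate, chase (0, -113, 8) mm, where the origin of the wedge is when it just touches a full row and the tapered stop; axes as the chase's. The gap is open to the front and the back, no rails. A tight wedge ends within a few millimetres of here
- taper_stop: Tapered stop at the right end of the chase, steel, 60 mm (x) by 30 mm, 34 mm high. Origin: on the plate, foot of the middle of its tapered face, chase (0, -126, 8) mm; axes as the chase's. The upright face looks to +y and closes in on the row by 1 mm in 10 mm towards +x: gap to a full row 28.9 mm at the front edge, 26 mm at x = 0, 23 mm at the back
- taper_face (a point): middle of the tapered face of the tapered stop, 17 mm above the plate; axes as the chase's
- insert_1: Die insert: plywood block with bent steel rules and rubber strips on its top; 44 mm (x) by 60 mm (y), 34 mm high, 42 mm over the rules, 110 g. Origin: centre of its underside. Its y goes along the chase channel, either way round; the 44 mm width is taken across by the fingers above the rails. It may be absent.
- insert_2: Die insert: plywood block with bent steel rules and rubber strips on its top; 44 mm (x) by 60 mm (y), 34 mm high, 42 mm over the rules, 110 g. Origin: centre of its underside. Its y goes along the chase channel, either way round; the 44 mm width is taken across by the fingers above the rails. It may be absent.
- insert_3: Die insert: plywood block with bent steel rules and rubber strips on its top; 44 mm (x) by 60 mm (y), 34 mm high, 42 mm over the rules, 110 g. Origin: centre of its underside. Its y goes along the chase channel, either way round; the 44 mm width is taken across by the fingers above the rails. It may be absent.
- insert_4: Die insert: plywood block with bent steel rules and rubber strips on its top; 44 mm (x) by 60 mm (y), 34 mm high, 42 mm over the rules, 110 g. Origin: centre of its underside. Its y goes along the chase channel, either way round; the 44 mm width is taken across by the fingers above the rails. It may be absent.
- filler_short: Short filler: plain hardwood block without rules, 44 mm (x) by 60 mm (y, along the channel), 34 mm high, 70 g. Origin: centre of its underside. Needed when three inserts are here.
- filler_long: Long filler: plain hardwood block without rules, 44 mm (x) by 120 mm (y, along the channel), 34 mm high, 140 g. Origin: centre of its underside. Needed when two inserts are here.
- wedge: Smooth hardwood wedge, 120 mm long (x), 32 mm high, 90 g; 32 mm thick at x = -60 mm, 20 mm at x = +60 mm. Origin: on the underside. Straight face at y = +13 mm (goes to the row), sloped face at y = -13 mm + x/10 (goes to the tapered stop); its x along chase x. A push of 10 to 20 N on the thick end locks it; it slides easily, and friction then holds it
- wedge_thick_end (a point): middle of the thick end face of the wedge
- wax_tin: Open round aluminium tin that does not move, 92 mm outside diameter, wall 2 mm, rim 36 mm above the bench, with a flat cake of hard wax whose surface is 12 mm above the bench. Origin: centre of its underside.
- wax_brush: Flat bench brush, 188 mm long, lying flat, 60 g. Origin: centre of its underside. Wooden handle 24 mm wide from y = -36 to +94 mm, 4 to 16 mm above the underside; bristle head 38 mm wide and 14 mm thick, from y = -33 to -94 mm, stiff. It has to be tilted bristles down to reach into the tin.
- bristle_tip (a point): middle of the bristle end of the brush, at (0, -94, 10) mm in the brush's frame
There are look-alikes about, which are no part of the job. What is shaped like the insert_1 but blue is not meant.

How it is judged:
On the way, in this order (a step that is already met when the one before it is completed fails the run):
1. the bristle end is dipped into the wax tin, 8 mm or more below its rim (horizontal distance between bristle_tip and wax_tin below 0.038 m and z of bristle_tip in the frame of wax_tin below 0.028 m), for 0.1 s.
2. the bristle end is wiped against the tapered face of the chase (contact force between wax_brush and taper_stop above 0.3 N and distance between bristle_tip and taper_face below 0.045 m and y of bristle_tip in the frame of taper_stop above 0 m and z of bristle_tip in the frame of taper_stop below 0.034 m), for 0.1 s.
3. every insert is in the row and the wedge is driven tight against the tapered stop (x of insert_1 in the frame of chase between -0.006 and 0.006 m and y of insert_1 in the frame of chase between -0.076 and 0.114 m and z of each of insert_1, insert_2, insert_3, insert_4 in the frame of chase below 0.012 m and angle between the y axis of each of insert_1, insert_2, insert_3, insert_4 and the y axis of chase, either way round below 0.1 rad and x of insert_2 in the frame of chase between -0.006 and 0.006 m and y of insert_2 in the frame of chase between -0.076 and 0.114 m and x of insert_3 in the frame of chase between -0.006 and 0.006 m and y of insert_3 in the frame of chase between -0.076 and 0.114 m and x of insert_4 in the frame of chase between -0.006 and 0.006 m and y of insert_4 in the frame of chase between -0.076 and 0.114 m and x of wedge in the frame of chase between -0.012 and 0.035 m and y of wedge in the frame of chase between -0.119 and -0.107 m and z of wedge in the frame of chase below 0.014 m and angle between the x axis of wedge and the x axis of chase, either way round below 0.08 rad and contact force between wedge and taper_stop above 3 N), for 0.1 s.
At the end, for the whole second after the job is handed in: Every insert lies flat in the channel (6 mm of its centre line, 0.1 rad); the wedge lies on the plate in its gap, at most 12 mm short of its tight place, within 0.08 rad of chase x, and presses on the tapered stop by itself with over 3 N; the brush lies flat on the bench; all at rest (all of step 3 and height (world z) of wax_brush below 0.007 m and angle between wax_brush's own z axis and vertical below 0.1 rad and linear speed of each of wedge, wax_brush below 0.01 m/s); the robot touches nothing.
Of insert_1, insert_2, insert_3, insert_4 only 2 to 4 are there at a start; the rules pass over those that are not, and their reading is None.
At some moment in a run one of insert_1, insert_2, insert_3, insert_4, filler_short, filler_long, wedge, wax_brush may be knocked a few centimetres aside while the robot is not near it.
It also fails if it takes over 210 s, if anything falls off the work surface, if the arm or the gripper's body presses on something with over 40 N, if the wrist force passes 120 N, or if a joint passes its speed limit or range.

ROBOT

A 6-joint arm with a two-finger parallel gripper is mounted at the origin on a cart in front of the work surface, level with it; the furniture and walls round the work are solid. World frame = base frame: x ahead of the robot, y to its left, z up, the work surface at z = 0. Lengths are in m, angles in rad, forces in N, time in s.
With the tool pointing down it reaches from about 0.35 to 0.975 m from the base axis. Payload 4.9 kg.
Tool frame: the origin (TCP) lies on the mounting face of the last link; the fingertips stand 173 mm ahead of it and the grasp point (between the pads) lies ctrl.pinch_z ahead of it (ctrl.pinch_z is the distance from the TCP to the grasp point, in m); z points along the fingers, y is the line along which they close (so a half turn about z gives the same grasp; the last joint's range is limited). The gripper opens to 85 mm and grips with 20 to 120 N. Pads are 22 mm wide; open, the fingers measure 114 mm over their backs; the gripper's body (76 mm by 85 mm) begins 54 mm behind the grasp point. The pads swing forward as they close: fully open they stand 13 mm farther back than shut.
Start: joints at [1.21, 0.053, 1.613, -0, 1.476, -0.119], TCP at [0.15, 0.607, 0.405] pointing down, gripper open.
Joint ranges: [-3.01, 3.01], [-1.01, 2.22], [0.06, 2.58], [-1.02, 4.17], [0.09, 2.62], [-3.14, 3.14]. Speed limits (rad/s): [2.57, 2.57, 3.14, 3.14, 3.14, 3.14].

INTERFACE

Orientations are given as a rotation vector (axis times angle).
In Python, from station import telemetry, eyes, ctrl gives the robot as it stands.
- The arm moves only by the tool apply_moves, never from a script. Its argument "plan" is a list of rows, each a list of 5 numbers: the finger opening in m, from 0 to 0.0854, then the shift along the tool's x, y, z in m, then the turn about the tool's z in rad. In form: [[jaw, x, y, z, roll], ...]. A call has 1 to 12 rows; each row is the pose to reach, as a shift and turn from the pose commanded when the call began, along the tool's axes at that moment; what a row does not reach only later rows make up. A row lasts 1/12 s, in which the tool goes at most 41.7 mm and 7.16 degrees, less where a joint would pass 70% of its speed; a pose out of reach is approached as far as the arm can. A call with a gripper value outside its range is refused whole. The fingers move at their own pace and stop on an object; "newtons" is the grip in N (left out, the last holds). Time passes only in rows, so rows that repeat a pose let the fingers close. It gives the time, the measured TCP pose, the force, the opening and the grip force at its end, in the units of the state.
- telemetry.get_obs(): the state, without advancing time (a new reading comes with each control period).
- eyes.get_image(name): name is "scene" or "top" or "wrist"; returns a dict with "img" (384x512x3 uint8, blue, green, red), "range_z" (384x512 float32, m along the optical axis (not along the pixel's ray), 0 where there is no reading), "K" (3x3 intrinsics, pixels), "pose" (4x4, takes a point from camera to world coordinates); the wrist camera has in their place "hand_eye" (4x4, takes a point from camera to tool coordinates, whose origin is the TCP and whose axes are the flange's). Camera axes: x right, y down, z forward; pixel columns grow to the right and rows downward; lengths in m; the calibration is good to about 2 mm. A picture is of the moment at which its call begins: read the wrist's pose just before it.
- ctrl.finish_job(): hands the job in; it is judged then, once.
Trained networks look in a picture, given as the dict that the camera call returned (one of the last four; its "shot" number tells which), for a name from the list of things; names that differ only in an ending like _2 or _b are one class to them, and where a whole thing is asked for, a point or a joint stands for the part that bears it (a point fixed in the world has none). Each returns a list of dicts, best first, with "confidence" (0 to 1); they miss things now and then, are a little off and sometimes report something else, mostly with a low value. They report only what shows in the picture. A call takes as long as a camera call. They do not tell look-alikes from the thing itself.
- eyes.search_frame(thing, picture): "box" ([left, top, right, bottom] in pixels, round what is visible of it).
- eyes.outline_of(thing, picture): "region" (384x512 bool, what is visible of it) and "box" ([left, top, right, bottom] in pixels, round what is visible of it).
- eyes.tip_of(thing, picture): "point" ([column, row] in pixels: a listed point, or the origin of a listed thing).
The state is a dict: "t": time; "q": joint angles; "dq": joint speeds; "effort": joint torques, N m; "tool_pos": TCP position; "tool_rot": TCP orientation; "contact_force": force on the tool from outside, world axes, zero at the start; "wrist_torque": the same for the moment, N m; "opening": finger opening in m; "grip_force": force on a finger pad.
Only numpy, scipy, OpenCV 4.12 (cv2) and the standard library are available. Lean on these libraries where they do the work, as an engineer would, in place of code of your own. Each camera call takes 0.05 s, during which the arm holds its last target. There are 200 camera calls.

## Working session

There is one attempt and no reset: what is moved stays moved. The work goes in short steps, Python scripts to look and compute and a tool call to move; the robot and the scene stay as the last step left them, time stands still between calls to the robot, and variables do not carry over. Pictures are saved under pics/ and viewed, at most 17 in all, crops included, and the job is handed in when it is done.

Besides the shell and the picture viewer there is one more tool, called as name(argument=value, ...), one argument or row to a line, values as JSON. apply_moves: Moves the arm, as the interface text tells. Its arguments: {"type":"object","properties":{"plan":{"type":"array","items":{"type":"array","items":{"type":"number"}}},"newtons":{"type":"number"}},"required":["plan"]}

```bash
mkdir -p pics; ls
cat > h.py <<'E'
import numpy as np,cv2
from scipy.spatial.transform import Rotation as R
from station import telemetry,eyes,ctrl
def T_tool(o):
    T=np.eye(4);T[:3,:3]=R.from_rotvec(o["tool_rot"]).as_matrix();T[:3,3]=o["tool_pos"];return T
def shot(n):
    o=telemetry.get_obs();p=eyes.get_image(n)
    p["W"]=p["pose"] if "pose" in p else T_tool(o)@p["hand_eye"];return p
def cloud(p):
    z=p["range_z"];v,u=np.indices(z.shape);K=p["K"]
    P=np.stack([(u-K[0,2])/K[0,0]*z,(v-K[1,2])/K[1,1]*z,z],-1)
    Q=P@p["W"][:3,:3].T+p["W"][:3,3];Q[z==0]=np.nan;return Q
def proj(p,X):
    c=np.linalg.inv(p["W"])@np.append(X,1);return (p["K"]@c[:3])[:2]/c[2]
def st():
    o=telemetry.get_obs();print(round(o["t"],2),np.round(o["tool_pos"],4),np.round(o["tool_rot"],3),"F",np.round(o["contact_force"],1),"op",round(o["opening"],4),"g",o["grip_force"]);return o
E
python3 - <<'E'
from h import *
o=st();print(ctrl.pinch_z, T_tool(o)[:3,:3].round(3))
a=shot("top");b=shot("scene")
print(a["W"].round(3),a["K"])
cv2.imwrite("pics/top.png",cv2.resize(a["img"],(800,600)));cv2.imwrite("pics/scene.png",cv2.resize(b["img"],(800,600)))
import pickle
pickle.dump((a,b),open("first.pkl","wb"))
Q=cloud(a)
for n in ["insert_1","filler_short","filler_long","wedge","wax_tin","wax_brush","chase","taper_stop"]:
    for d in eyes.outline_of(n,a)[:6]:
        r=d["region"];q=Q[r];q=q[~np.isnan(q[:,0])]
        m=cv2.minAreaRect((q[:,:2]*1000).astype(np.float32))
        print(n,round(d["confidence"],2),np.round(d["box"]),"c",np.round(m[0]),np.round(m[1]),round(m[2],1),"z",np.percentile(q[:,2],[5,50,95]).round(3),a["img"][r].mean(0).round())
E
```

```text
pics
0.0 [0.1496 0.6066 0.4034] [-3.790e-01 -3.118e+00  3.000e-03] F [ 0.2 -0.2 -0.4] op 0.0852 g 0.0
0.1547 [[-0.971  0.239 -0.001]
 [ 0.239  0.971 -0.002]
 [ 0.    -0.002 -1.   ]]
[[-1.000e-03 -9.850e-01  1.710e-01  2.740e-01]
 [-1.000e+00  4.000e-03  1.500e-02 -8.000e-03]
 [-1.600e-02 -1.710e-01 -9.850e-01  1.573e+00]
 [ 0.000e+00  0.000e+00  0.000e+00  1.000e+00]] [[442.82330579   0.         260.73044955]
 [  0.         442.82330579 184.04309798]
 [  0.           0.           1.        ]]
insert_1 0.72 [154. 171. 172. 183.] c [576. 369.] [51. 63.] 1.4 z [0.014 0.034 0.042] [104. 130. 144.]
insert_1 0.7 [178. 169. 195. 184.] c [580. 287.] [71. 52.] 83.9 z [0.009 0.034 0.042] [113. 139. 154.]
insert_1 0.62 [136. 194. 157. 213.] c [479. 426.] [58. 66.] 32.6 z [0.001 0.034 0.042] [138.  91.  72.]
insert_1 0.51 [199. 186. 217. 206.] c [498. 204.] [59. 43.] 20.0 z [0.018 0.034 0.042] [151. 103.  84.]
filler_short 0.75 [165. 202. 186. 218.] c [455. 322.] [53. 70.] 10.2 z [0.001 0.032 0.039] [ 76. 111. 151.]
filler_long 0.81 [234. 200. 266. 217.] c [463.  55.] [120.  44.] 77.6 z [0.026 0
[... 180 characters left out ...]
73.] [120.  32.] 16.3 z [0.009 0.03  0.037] [116. 148. 170.]
wax_tin 0.9 [363. 193. 389. 221.] c [ 463. -396.] [91. 92.] 0.7 z [0.004 0.012 0.035] [136. 164. 172.]
wax_brush 0.69 [350. 136. 366. 183.] c [ 637. -335.] [183.  31.] 5.3 z [0.006 0.014 0.02 ] [105. 126. 144.]
chase 0.9 [221. 141. 319. 187.] c [623. -16.] [343. 145.] 84.2 z [0.002 0.009 0.042] [159. 158. 159.]
taper_stop 0.71 [354. 134. 367. 183.] c [ 636. -341.] [185.  41.] 3.9 z [0.005 0.013 0.02 ] [104. 124. 142.]
taper_stop 0.62 [305. 147. 317. 168.] c [ 636. -154.] [34. 69.] 84.7 z [0.015 0.041 0.048] [ 99.  98. 102.]
taper_stop 0.33 [338. 193. 353. 227.] c [ 453. -271.] [112.  28.] 17.5 z [0.018 0.031 0.037] [118. 150. 173.]
```

View pics/top.png

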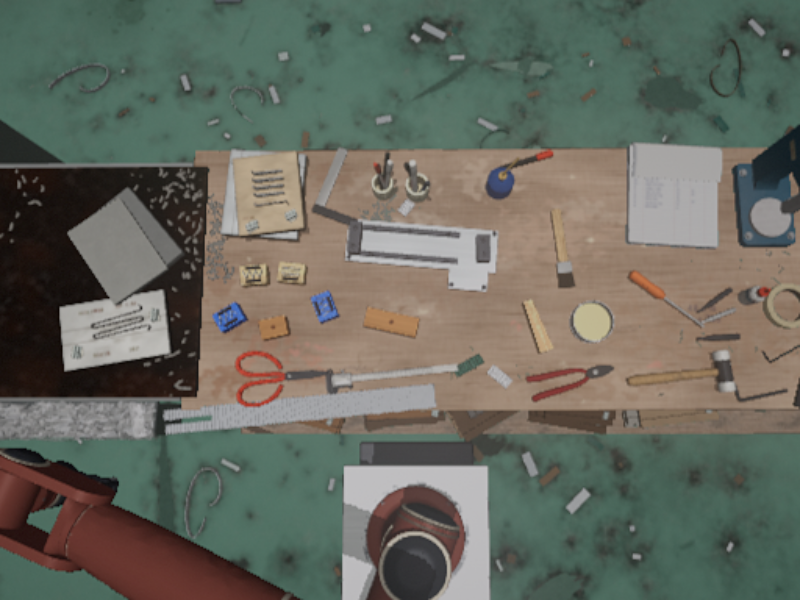

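View pics/scene.png

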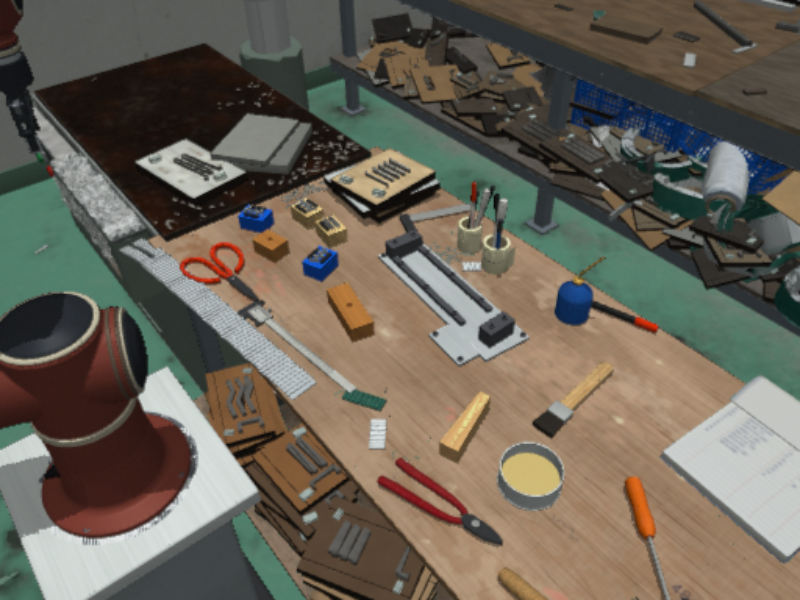

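Top view (800×600): natural inserts at (253,275) and (291,273). Look-alikes are the blue ones at (230,318) and (324,306). Short filler is at (273,327) and long filler at (391,321). The wedge is at (537,325), the tin at (592,321), the brush at (563,250), and the chase in the middle. So there seem to be two inserts, which calls for the long filler. I'll pass over the inserts for a close look, then go on to the brush.

apply_moves(
  plan=[
    [0.085,-0.413,-0.2145,0,-0.241],
    [0.085,-0.413,-0.2145,0,-0.241],
    [0.085,-0.413,-0.2145,0,-0.241],
    [0.085,-0.413,-0.2145,0,-0.241],
    [0.085,-0.413,-0.2145,0,-0.241],
    [0.085,-0.413,-0.2145,0,-0.241],
    [0.085,-0.413,-0.2145,0,-0.241],
    [0.085,-0.413,-0.2145,0,-0.241],
    [0.085,-0.413,-0.2145,0,-0.241],
    [0.085,-0.413,-0.2145,0,-0.241],
    [0.085,-0.413,-0.2145,0,-0.241],
    [0.085,-0.413,-0.2145,0,-0.241],
  ],
)

```text
t: 1.5
tool_pos: [0.5026, 0.296, 0.4049]
tool_rot: [0.009, 3.14, -0.002]
contact_force: [-0.7, 0.1, 0.3]
opening: 0.0852
grip_force: 0.0
```

Run:
```python
from h import *
o=st();p=shot("wrist");print(p["hand_eye"].round(3),p["K"].round(1))
cv2.imwrite("pics/w1.png",p["img"])
```

```text
1.5 [0.5026 0.296  0.4049] [ 9.00e-03  3.14e+00 -2.00e-03] F [-0.7  0.1  0.3] op 0.0852 g 0.0
[[-0.001 -0.955 -0.298  0.077]
 [ 1.    -0.001  0.001  0.   ]
 [-0.001 -0.298  0.955  0.033]
 [ 0.     0.     0.     1.   ]] [[316.6   0.  251.6]
 [  0.  316.6 190.9]
 [  0.    0.    1. ]]
```

View pics/w1.png

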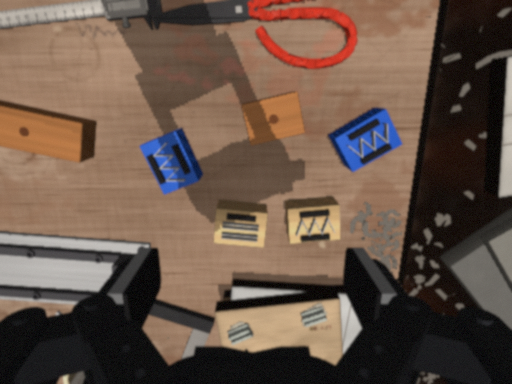

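Wrist view: natural inserts at (240,225) and (314,220), blue decoys at (171,160) and (366,138). There are only two real inserts, so the filler is the long one. Next, the brush.

apply_moves(
  plan=[
    [0.085,-0.08,-0.63,0,0],
    [0.085,-0.08,-0.63,0,0],
    [0.085,-0.08,-0.63,0,0],
    [0.085,-0.08,-0.63,0,0],
    [0.085,-0.08,-0.63,0,0],
    [0.085,-0.08,-0.63,0,0],
    [0.085,-0.08,-0.63,0,0],
    [0.085,-0.08,-0.63,0,0],
    [0.085,-0.08,-0.63,0,0],
    [0.085,-0.08,-0.63,0,0],
    [0.085,-0.08,-0.63,0,0],
    [0.085,-0.08,-0.63,0,0],
  ],
)

```text
t: 2.55
tool_pos: [0.5619, -0.197, 0.405]
tool_rot: [-0.001, 3.141, 0.001]
contact_force: [0.4, 0.7, 0.6]
opening: 0.0852
grip_force: 0.0
```

apply_moves(
  plan=[
    [0.085,0,-0.13,0.05,0],
    [0.085,0,-0.13,0.05,0],
    [0.085,0,-0.13,0.05,0],
    [0.085,0,-0.13,0.05,0],
    [0.085,0,-0.13,0.05,0],
  ],
)

```text
t: 2.97
tool_pos: [0.5613, -0.3279, 0.3521]
tool_rot: [-0.006, -3.138, -0.004]
contact_force: [-0.9, 1.1, -0.2]
opening: 0.0852
grip_force: 0.0
```

```bash
cat >> h.py <<'E'
def find(n,p,k=1,zmin=None,zmax=None,pr=True):
    Q=cloud(p);out=[]
    for d in eyes.outline_of(n,p)[:k]:
        q=Q[d["region"]];q=q[~np.isnan(q[:,0])]
        if zmin is not None:q=q[(q[:,2]>zmin)]
        if zmax is not None:q=q[(q[:,2]<zmax)]
        if len(q)<10:continue
        m=cv2.minAreaRect((q[:,:2]*1000).astype(np.float32))
        bx=cv2.boxPoints(m);e=[bx[1]-bx[0],bx[2]-bx[1]];e=max(e,key=np.linalg.norm)
        a=np.degrees(np.arctan2(e[1],e[0]))%180
        c=np.array(m[0]);out.append((c,m[1],a,q))
        if pr:print(n,round(d["confidence"],2),np.round(d["box"]),"c",c.round(1),np.round(m[1],1),"long-axis deg",round(a,1),"z",np.percentile(q[:,2],[5,50,95]).round(3),p["img"][d["region"]].mean(0).round())
    return out
E
python3 - <<'E'
from h import *
o=st();p=shot("wrist")
cv2.imwrite("pics/w2.png",p["img"])
for n in ["wax_brush","wax_tin","wedge","taper_stop"]: find(n,p,2,0.004)
for n in ["bristle_tip","wax_brush"]:
    for d in eyes.tip_of(n,p)[:2]:
        u=np.round(d["point"]).astype(int);print(n,d["confidence"],u,cloud(p)[u[1],u[0]])
E
```

```text
2.97 [ 0.5613 -0.3279  0.3521] [-0.006 -3.138 -0.004] F [-0.9  1.1 -0.2] op 0.0852 g 0.0
wax_brush 0.64 [211. 155. 263. 316.] c [ 636.7 -334.6] [187.5  37.3] long-axis deg 8.3 z [0.01  0.012 0.014] [ 63.  82. 100.]
wax_tin 0.83 [112.   6. 225. 126.] c [ 464.6 -397.6] [91.2 90.2] long-axis deg 72.1 z [0.009 0.01  0.034] [117. 155. 168.]
wedge 0.73 [272.   0. 342. 130.] c [ 455.9 -270.8] [117.6  30.1] long-axis deg 22.1 z [0.014 0.03  0.031] [ 61.  88. 115.]
taper_stop 0.66 [393. 211. 444. 277.] c [ 632.1 -145.3] [60.5 53.4] long-axis deg 0.7 z [0.012 0.04  0.043] [47. 46. 48.]
bristle_tip 0.84 [230 156] [ 0.5439402  -0.34815265  0.00717081]
wax_brush 0.79 [241 236] [ 0.62902852 -0.33824682  0.01244856]
```

View pics/w2.png

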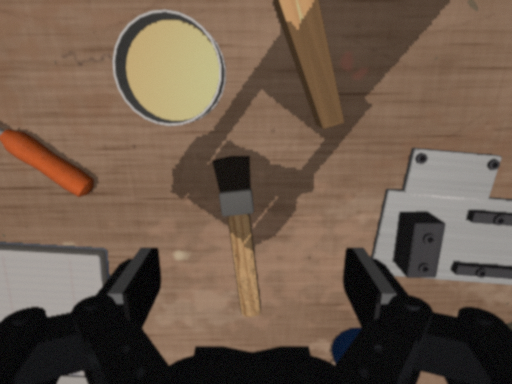

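Wrist view: the brush lies bristles-up in the image, from (232,158) to (250,313). The tin is at (168,68) and the tapered stop at (418,245). I'll grip the tail end lightly and see whether the brush swings down when lifted.

apply_moves(
  newtons=20,
  plan=[
    [0.06,-0.15,0.004,0.0,-0.145],
    [0.06,-0.15,0.004,0.0,-0.145],
    [0.06,-0.15,0.004,0.0,-0.145],
    [0.06,-0.15,0.004,0.05,-0.145],
    [0.06,-0.15,0.004,0.1,-0.145],
    [0.06,-0.15,0.004,0.14,-0.145],
    [0.06,-0.15,0.004,0.165,-0.145],
    [0.06,-0.15,0.004,0.173,-0.145],
    [0.01,-0.15,0.004,0.173,-0.145],
    [0.01,-0.15,0.004,0.173,-0.145],
    [0.01,-0.15,0.004,0.173,-0.145],
    [0.01,-0.15,0.004,0.173,-0.145],
  ],
)

```text
t: 4.32
tool_pos: [0.7133, -0.3233, 0.187]
tool_rot: [-0.226, 3.127, -0.007]
contact_force: [-0.5, -0.0, -0.6]
opening: 0.0229
grip_force: 20.7
```

apply_moves(
  plan=[
    [0.01,0,0,0,0],
    [0.01,0,0,0,0],
    [0.01,0,0,-0.02,0],
    [0.01,0,0,-0.05,0],
    [0.01,0,0,-0.08,0],
    [0.01,0,0,-0.1,0],
    [0.01,0,0,-0.1,0],
    [0.01,0,0,-0.1,0],
  ],
)

```text
t: 4.98
tool_pos: [0.7123, -0.3229, 0.2852]
tool_rot: [-0.226, 3.129, -0.005]
contact_force: [-0.3, 0.6, -1.2]
opening: 0.0227
grip_force: 20.6
```

Run:
```python
from h import *
o=st();p=shot("wrist");s=shot("scene")
cv2.imwrite("pics/w3.png",np.hstack([cv2.resize(p["img"],(400,300)),s["img"][150:350,256:512][:, :].repeat(1,0) if 0 else cv2.resize(s["img"][150:342,256:512],(400,300))]))
for n in ["wax_brush"]: find(n,p,2);find(n,s,2)
```

```text
4.98 [ 0.7123 -0.3229  0.2852] [-0.226  3.129 -0.005] F [-0.3  0.6 -1.2] op 0.0227 g 20.62106877565384
wax_brush 0.86 [209.   0. 296. 281.] c [ 656.  -333.5] [147.1  35.2] long-axis deg 5.0 z [0.108 0.111 0.113] [ 78. 109. 138.]
wax_brush 0.79 [347. 205. 393. 258.] c [ 629.9 -314. ] [185.6  73.2] long-axis deg 11.7 z [0.1   0.107 0.111] [ 91. 115. 131.]
```

View pics/w3.png

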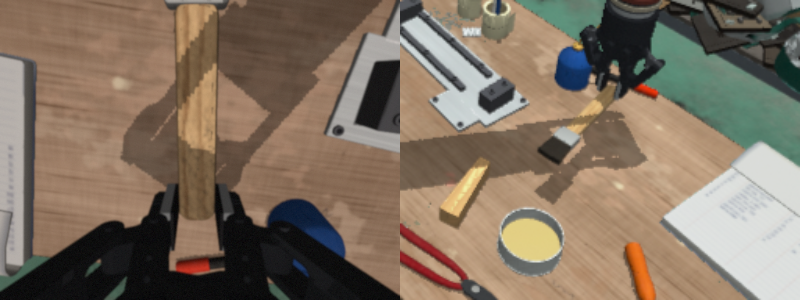

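The brush is held rigid at the tail, with the handle vertical in the left view, so it does not swing. I'll set it down, regrip near the ferrule with the pad tips, and lever the tail on top of the tapered stop to tilt the bristles down.

apply_moves(
  newtons=20,
  plan=[
    [0.01,0,0,0.04,0],
    [0.01,0,0,0.08,0],
    [0.01,0,0,0.099,0],
    [0.01,0,0,0.099,0],
    [0.05,0,0,0.099,0],
    [0.05,0,0,0.099,0],
    [0.05,0,0,0.07,0],
    [0.05,0.045,0,0.05,0],
    [0.05,0.09,0,0.05,0],
    [0.05,0.09,0,0.08,0],
    [0.05,0.09,0,0.097,0],
    [0.05,0.09,0,0.097,0],
  ],
)

```text
t: 6.18
tool_pos: [0.6198, -0.3345, 0.1798]
tool_rot: [0.224, -3.127, -0.008]
contact_force: [0.0, 0.8, -0.5]
opening: 0.05
grip_force: 0.0
```

apply_moves(
  plan=[
    [0.01,0,0,0,0],
    [0.01,0,0,0,0],
    [0.01,0,0,0,0],
    [0.01,0,0,0,0],
    [0.01,0,0,-0.03,0],
    [0.01,0,0,-0.07,0],
    [0.01,0,0,-0.11,0],
    [0.01,0,0,-0.15,0],
    [0.01,0,0,-0.16,0],
    [0.01,0,0,-0.16,0],
    [0.01,0,0,-0.16,0],
  ],
)

```text
t: 7.1
tool_pos: [0.623, -0.3354, 0.3457]
tool_rot: [-0.227, 3.132, -0.002]
contact_force: [-0.7, 0.8, -1.2]
opening: 0.0227
grip_force: 19.8
```

Run:
```python
from h import *
o=st();print(np.round(o["q"],2))
a=shot("top");p=shot("wrist")
Q=cloud(a)
find("wax_brush",p,1)
for n in ["stop_face","taper_stop","taper_face","wedge_seat","chase"]:
  for pp,l in ((a,"top"),(p,"wr")):
    for d in eyes.tip_of(n,pp)[:1]:
        u=np.round(d["point"]).astype(int);print(n,l,round(d["confidence"],2),np.round(d["point"],1),cloud(pp)[u[1],u[0]].round(3))
cv2.imwrite("pics/w4.png",np.hstack([cv2.resize(p["img"],(400,300)),cv2.resize(a["img"][120:216,200:328],(400,300),interpolation=cv2.INTER_CUBIC)]))
```

```text
7.1 [ 0.623  -0.3354  0.3457] [-2.270e-01  3.132e+00 -2.000e-03] F [-0.7  0.8 -1.2] op 0.0227 g 19.82333332300186
[-0.6   0.28  1.46 -0.    1.4  -2.31]
wax_brush 0.84 [208.  80. 298. 352.] c [ 684.9 -328.1] [305.   80.3] long-axis deg 6.6 z [0.167 0.169 0.171] [69. 82. 96.]
stop_face top 0.83 [230.5 152.5] [0.656 0.125 0.042]
taper_stop top 0.43 [302.8 159.3] [ 0.636 -0.136  0.011]
taper_stop wr 0.82 [434.7 214.1] [ 0.627 -0.163  0.04 ]
taper_face top 0.68 [303.7 158.6] [ 0.636 -0.14   0.012]
taper_face wr 0.97 [442.6 215.3] [ 0.627 -0.157  0.041]
wedge_seat top 0.95 [301.4 159.1] [ 0.636 -0.129  0.012]
wedge_seat wr 0.85 [445.4 215.7] [ 0.628 -0.154  0.04 ]
chase top 0.81 [269.5 159.1] [ 0.637 -0.017  0.008]
```

View pics/w4.png

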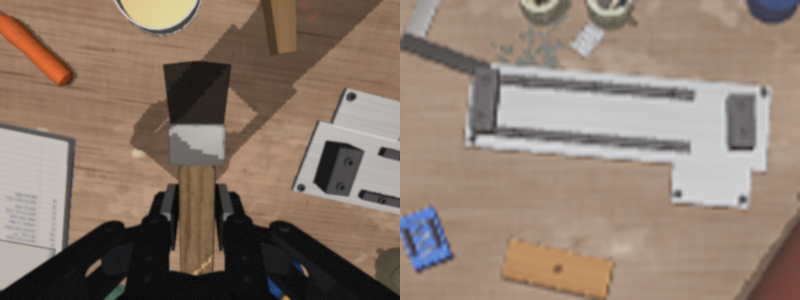

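Wrist view: the brush is held near the ferrule, horizontal, bristles at (197,95). The stop's front edge can serve as the fulcrum. I need the chase pose, so I'll fit it from depth.

```bash
cat > fit.py <<'E'
from h import *
from scipy.optimize import least_squares
def chase_fit(Q,x0=(0.637,-0.017,-0.1),verbose=True):
    # height-map fit: compare model height with measured z
    P=Q.reshape(-1,3);P=P[~np.isnan(P[:,0])]
    P=P[(P[:,0]>.5)&(P[:,0]<.74)&(P[:,1]>-.24)&(P[:,1]<.22)&(P[:,2]<.06)&(P[:,2]>-.02)]
    z0=np.median(P[P[:,2]<.004][:,2]) if (P[:,2]<.004).any() else 0
    def model(c):
        x,y=c[:,0],c[:,1];s=lambda d:np.clip(d/.004+.5,0,1)
        box=lambda a,b,cc,d:s(np.minimum(np.minimum(x-a,b-x),np.minimum(y-cc,d-y)))
        h=.008*np.maximum(box(-.05,.05,-.175,.175),box(-.095,0,-.158,-.068))
        h=np.maximum(h,.018*box(-.037,-.025,-.086,.14));h=np.maximum(h,.018*box(.025,.037,-.086,.14))
        h=np.maximum(h,.042*box(-.037,.037,.14,.17))
        f=-.126+x/10
        return np.maximum(h,.042*s(np.minimum(np.minimum(x+.03,.03-x),np.minimum(y+.156,f-y))))
    def res(p):
        c,s=np.cos(p[2]),np.sin(p[2]);d=P[:,:2]-p[:2]
        return (P[:,2]-z0-model(np.c_[c*d[:,0]+s*d[:,1],-s*d[:,0]+c*d[:,1]]))*1000
    best=None
    for dx in(-.012,0,.012):
        for dy in(-.012,0,.012):
            for a in (-.1,0,.1):
                r=least_squares(res,np.add(x0,[dx,dy,a]),loss="soft_l1",f_scale=2,diff_step=1e-3)
                if best is None or r.cost<best.cost:best=r
    if verbose:print("chase",best.x.round(4),"cost/pt",round(best.cost/len(P),2),len(P),"z0",z0)
    return best.x
E
python3 - <<'E'
from fit import *
import pickle
a,b=pickle.load(open("first.pkl","rb"))
x=chase_fit(cloud(a))
c,s=np.cos(x[2]),np.sin(x[2]);W=lambda X,Y:(np.array([x[0]+c*X-s*Y,x[1]+s*X+c*Y])).round(4)
print("seat",W(0,-.113),"stopface",W(0,.14),"taper",W(0,-.126),"fulcrum",W(-.03,-.141))
for n in (0,): np.save("chase.npy",x)
E
```

```text
chase [ 0.6445 -0.0148 -0.0881] cost/pt 4.82 8122 z0 -0.00040741920258691167
seat [ 0.6345 -0.1274] stopface [0.6568 0.1247] taper [ 0.6334 -0.1403] fulcrum [ 0.6022 -0.1526]
```

apply_moves(
  plan=[
    [0.01,0.01,0.04,0,0.1],
    [0.01,0.02,0.08,0,0.2],
    [0.01,0.026,0.12,0,0.233],
    [0.01,0.026,0.16,0,0.233],
    [0.01,0.026,0.191,0,0.233],
    [0.01,0.026,0.191,0.04,0.233],
    [0.01,0.026,0.191,0.08,0.233],
    [0.01,0.026,0.191,0.11,0.233],
    [0.01,0.026,0.191,0.12,0.233],
    [0.01,0.026,0.191,0.12,0.233],
  ],
)

```text
t: 8.58
tool_pos: [0.5682, -0.1497, 0.2216]
tool_rot: [-0.139, -3.132, -0.003]
contact_force: [-0.2, 0.1, -0.4]
opening: 0.0223
grip_force: 20.3
```

apply_moves(
  plan=[
    [0.01,0,0,0.003,0],
    [0.01,0,0,0.006,0],
    [0.01,0,0,0.009,0],
    [0.01,0,0,0.012,0],
    [0.01,0,0,0.015,0],
    [0.01,0,0,0.017,0],
    [0.01,0,0,0.017,0],
    [0.01,0,0,0.017,0],
  ],
)

```text
t: 9.25
tool_pos: [0.571, -0.1509, 0.2125]
tool_rot: [0.139, 3.135, -0.002]
contact_force: [-9.3, 2.7, 18.5]
opening: 0.0225
grip_force: 27.4
```

```bash
cat >> h.py <<'E'
def tilt(p):
    Q=cloud(p);d=eyes.outline_of("wax_brush",p)
    if not d:print("no brush");return
    r=cv2.erode(d[0]["region"].astype(np.uint8),np.ones((5,5)))>0
    q=Q[r];q=q[~np.isnan(q[:,0])];c=np.median(q,0)
    q=q[(abs(q[:,2]-c[2])<.06)&(np.linalg.norm(q[:,:2]-c[:2],axis=1)<.12)]
    A=np.c_[q[:,:2]-c[:2],np.ones(len(q))];
    for _ in range(4):
        s=np.linalg.lstsq(A,q[:,2],rcond=None)[0];m=abs(A@s-q[:,2])<.005;A,q=A[m],q[m]
    print("slope dx,dy",s[:2].round(3),"deg",np.degrees(np.arctan(np.hypot(*s[:2]))).round(1),"xmin pt",q[q[:,0].argmin()].round(3),"xmax",q[q[:,0].argmax()].round(3),"y",np.percentile(q[:,1],[2,98]).round(3),len(q))
    return s
E
python3 - <<'E'
from h import *
st();p=shot("wrist");tilt(p)
print(cv2.imwrite("pics/w5.png",p["img"]))
E
```

```text
9.25 [ 0.571  -0.1509  0.2125] [ 1.390e-01  3.135e+00 -2.000e-03] F [-9.3  2.7 18.5] op 0.0225 g 27.43847966194153
slope dx,dy [ 0.386 -0.02 ] deg 21.1 xmin pt [ 0.495 -0.149  0.009] xmax [ 0.613 -0.151  0.055] y [-0.162 -0.131] 12920
True
```

apply_moves(
  plan=[
    [0.01,0,0,-0.02,0],
    [0.01,0,0,-0.06,0],
    [0.01,0,0,-0.1,0],
    [0.01,0,0,-0.1,0],
    [0.01,0,0,-0.1,0],
  ],
)

```text
t: 9.77
tool_pos: [0.5708, -0.1507, 0.3124]
tool_rot: [0.139, 3.13, -0.004]
contact_force: [0.5, 0.3, -1.4]
opening: 0.0227
grip_force: 25.8
```

Run:
```python
from h import *
st();p=shot("wrist");tilt(p)
for d in eyes.tip_of("bristle_tip",p)[:1]:
    u=np.round(d["point"]).astype(int);print(d["confidence"],u,cloud(p)[u[1],u[0]])
cv2.imwrite("pics/w6.png",p["img"])
```

```text
9.77 [ 0.5708 -0.1507  0.3124] [ 0.139  3.13  -0.004] F [ 0.5  0.3 -1.4] op 0.0227 g 25.82944482564926
slope dx,dy [ 0.335 -0.022] deg 18.6 xmin pt [ 0.495 -0.158  0.115] xmax [ 0.616 -0.148  0.153] y [-0.163 -0.131] 13286
0.68 [255  92] [ 0.49579635 -0.14252307  0.1142855 ]
```

View pics/w6.png

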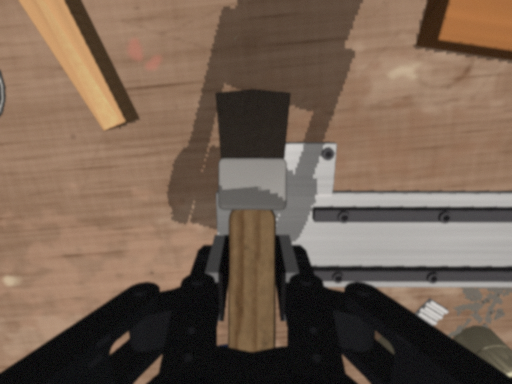

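Tilted about 18.6°, bristles at (254,125) in the image. Now I'll dip.

apply_moves(
  plan=[
    [0.01,0.006,-0.04,0,0],
    [0.01,0.012,-0.08,0,0],
    [0.01,0.018,-0.12,0,0],
    [0.01,0.024,-0.16,0,0],
    [0.01,0.03,-0.2,0,0],
    [0.01,0.0356,-0.235,0,0],
    [0.01,0.0356,-0.256,0,0],
    [0.01,0.0356,-0.256,0.03,0],
    [0.01,0.0356,-0.256,0.05,0],
    [0.01,0.0356,-0.256,0.06,0],
    [0.01,0.0356,-0.256,0.06,0],
  ],
)

```text
t: 10.83
tool_pos: [0.5098, -0.4006, 0.2419]
tool_rot: [-0.139, -3.131, -0.01]
contact_force: [0.3, 1.0, -0.8]
opening: 0.0226
grip_force: 25.8
```

apply_moves(
  plan=[
    [0.01,0,0,0.012,0],
    [0.01,0,0,0.02,0],
    [0.01,0,0,0.026,0],
    [0.01,0,0,0.026,0],
    [0.01,0,0,0.026,0],
    [0.01,0,0,0.026,0],
  ],
)

```text
t: 11.33
tool_pos: [0.5117, -0.4021, 0.2225]
tool_rot: [0.139, 3.138, -0.001]
contact_force: [-0.5, 0.8, -0.3]
opening: 0.0227
grip_force: 25.8
```

Run:
```python
from h import *
st();p=shot("wrist");tilt(p)
for n in ["bristle_tip","wax_tin"]:
  for d in eyes.tip_of(n,p)[:1]:
    u=np.round(d["point"]).astype(int);print(n,d["confidence"],u,cloud(p)[u[1],u[0]])
find("wax_tin",p,1)
cv2.imwrite("pics/w7.png",p["img"])
```

```text
11.33 [ 0.5117 -0.4021  0.2225] [ 1.390e-01  3.138e+00 -1.000e-03] F [-0.5  0.8 -0.3] op 0.0227 g 25.823127329349518
slope dx,dy [ 0.327 -0.018] deg 18.1 xmin pt [ 0.434 -0.41   0.024] xmax [ 0.555 -0.407  0.064] y [-0.414 -0.382] 13327
wax_tin 0.56 [159.  56. 344. 233.] c [ 466.5 -394.9] [98.5 91.4] long-axis deg 60.6 z [0.009 0.011 0.034] [110. 139. 150.]
```

View pics/w7.png

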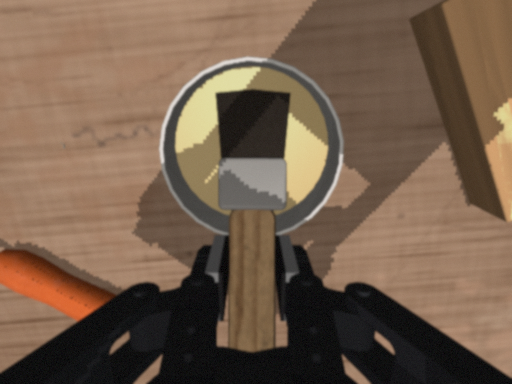

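The brush is well inside the tin, tip at (254,93) in the image and about 18 mm above the tin's base. Next, wipe its side against the tapered face.

apply_moves(
  plan=[
    [0.01,0,0,-0.04,0],
    [0.01,0,0,-0.08,0],
    [0.01,0,0.03,-0.09,0],
    [0.01,0,0.07,-0.09,0],
    [0.01,0,0.11,-0.09,0],
    [0.01,0,0.15,-0.09,0],
    [0.01,0,0.19,-0.09,0],
    [0.01,0,0.23,-0.09,0],
    [0.01,-0.02,0.265,-0.09,0],
    [0.01,-0.05,0.29,-0.09,0],
    [0.01,-0.08,0.309,-0.09,0],
    [0.01,-0.11,0.309,-0.09,0],
  ],
)

```text
t: 12.58
tool_pos: [0.6496, -0.1001, 0.3121]
tool_rot: [0.133, 3.138, 0.002]
contact_force: [0.7, -0.0, 0.0]
opening: 0.0225
grip_force: 25.8
```

apply_moves(
  plan=[
    [0.01,-0.03,0,0,0],
    [0.01,-0.049,0,0,0],
    [0.01,-0.049,0,0.03,0],
    [0.01,-0.049,0,0.06,0],
    [0.01,-0.049,0,0.08,0],
    [0.01,-0.049,0,0.08,0],
    [0.01,-0.049,0,0.08,0],
  ],
)

```text
t: 13.17
tool_pos: [0.6965, -0.1082, 0.2301]
tool_rot: [-0.139, -3.135, -0.001]
contact_force: [0.0, -0.3, -0.2]
opening: 0.0228
grip_force: 25.8
```

Run:
```python
from fit import *
st();p=shot("wrist");tilt(p);x=np.load("chase.npy")
d=find("taper_stop",p,1,.03,.06)
Q=cloud(p)
try: chase_fit(Q,x)
except Exception as e: print(e)
cv2.imwrite("pics/w8.png",p["img"])
```

```text
13.17 [ 0.6965 -0.1082  0.2301] [-1.390e-01 -3.135e+00 -1.000e-03] F [ 0.  -0.3 -0.2] op 0.0228 g 25.815384685993195
slope dx,dy [ 0.323 -0.017] deg 17.9 xmin pt [ 0.618 -0.109  0.031] xmax [ 0.739 -0.113  0.071] y [-0.12  -0.088] 13165
taper_stop 0.85 [102.  64. 196. 192.] c [ 632.9 -155.9] [60.1 30.6] long-axis deg 0.5 z [0.037 0.04  0.044] [63. 62. 65.]
chase [ 0.6453 -0.0153 -0.0901] cost/pt 7.58 125924 z0 -0.0017973123899507754
```

View pics/w8.png

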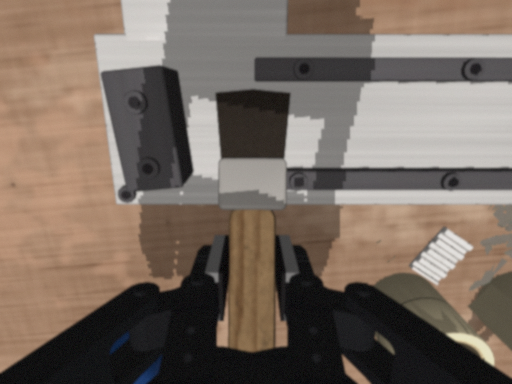

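Bristles at (253,125), the tapered face's edge at (185,130): about 19 mm apart. Sliding sideways now.

apply_moves(
  plan=[
    [0.01,0,-0.008,0,0],
    [0.01,0,-0.014,0,0],
    [0.01,0,-0.018,0,0],
    [0.01,0,-0.02,0,0],
    [0.01,0,-0.022,0,0],
    [0.01,0,-0.023,0,0],
    [0.01,0,-0.024,0,0],
    [0.01,0,-0.024,0,0],
    [0.01,0,-0.024,0,0],
  ],
)

```text
t: 14.07
tool_pos: [0.6961, -0.1298, 0.2332]
tool_rot: [0.141, 3.134, 0.013]
contact_force: [3.7, 11.8, 0.7]
opening: 0.0228
grip_force: 27.5
```

Contact is confirmed at about 12 N. I'll retreat and lay the brush back down.

apply_moves(
  plan=[
    [0.01,0,0.012,0,0],
    [0.01,0,0.012,-0.03,0],
    [0.01,0.01,0.012,-0.07,0],
    [0.01,0.04,0.012,-0.11,0],
    [0.01,0.05,-0.02,-0.12,0],
    [0.01,0.05,-0.06,-0.12,0],
    [0.01,0.05,-0.1,-0.12,0],
    [0.01,0.05,-0.14,-0.12,0],
    [0.01,0.05,-0.18,-0.12,0],
    [0.01,0.05,-0.211,-0.12,0],
    [0.01,0.05,-0.211,-0.08,0],
    [0.01,0.05,-0.211,-0.04,0],
  ],
)

```text
t: 15.07
tool_pos: [0.6269, -0.3417, 0.2758]
tool_rot: [0.145, 3.13, -0.01]
contact_force: [-0.2, -0.1, -1.2]
opening: 0.0228
grip_force: 26.0
```

apply_moves(
  plan=[
    [0.01,0,0,0.03,0],
    [0.01,0,0,0.06,0],
    [0.01,0,0,0.066,0],
    [0.01,0,0,0.072,0],
    [0.01,0,0,0.078,0],
    [0.01,0,0,0.084,0],
    [0.01,0,0,0.088,0],
    [0.01,0,0,0.089,0],
    [0.01,0,0,0.089,0],
    [0.04,0,0,0.089,0],
    [0.05,0,0,0.089,0],
    [0.05,0,0,0.07,0],
  ],
)

```text
t: 16.07
tool_pos: [0.6245, -0.3368, 0.1967]
tool_rot: [-0.139, -3.131, -0.007]
contact_force: [0.1, 1.2, -1.3]
opening: 0.0502
grip_force: 0.0
```

apply_moves(
  plan=[
    [0.085,0,0,-0.04,0],
    [0.085,0,0,-0.08,0],
    [0.085,0,0,-0.12,0],
    [0.085,0,0,-0.15,0],
    [0.085,0.02,0,-0.15,0],
    [0.085,0.02,0,-0.15,0],
  ],
)

```text
t: 16.57
tool_pos: [0.6056, -0.3365, 0.3552]
tool_rot: [0.14, 3.136, -0.004]
contact_force: [0.9, 0.0, -0.8]
opening: 0.0849
grip_force: 0.0
```

Run:
```python
from h import *
st();p=shot("wrist");tilt(p);find("wax_brush",p,1)
find("wedge",p,1,.02)
a=shot("top")
for n in ["insert_1","filler_long","wedge"]: find(n,a,4 if n[0]=="i" else 1,.02)
```

```text
16.57 [ 0.6056 -0.3365  0.3552] [ 0.14   3.136 -0.004] F [ 0.9  0.  -0.8] op 0.0849 g 0.0
slope dx,dy [ 0.019 -0.001] deg 1.1 xmin pt [ 0.544 -0.344  0.013] xmax [ 0.724 -0.343  0.014] y [-0.352 -0.32 ] 3644
wax_brush 0.61 [231. 104. 274. 279.] c [ 634.6 -341.3] [ 37.2 184.2] long-axis deg 173.6 z [0.01  0.012 0.014] [63. 80. 96.]
wedge 0.69 [107.   0. 221.  77.] c [ 480.5 -399.9] [92.4 60. ] long-axis deg 83.9 z [0.021 0.032 0.035] [116. 155. 171.]
insert_1 0.58 [154. 169. 176. 182.] c [571.8 368.4] [45.  62.7] long-axis deg 92.4 z [0.026 0.035 0.043] [112. 138. 153.]
insert_1 0.51 [135. 196. 158. 214.] c [475.6 422.1] [46.  61.5] long-axis deg 121.4 z [0.027 0.035 0.042] [154. 103.  82.]
insert_1 0.49 [177. 168. 193. 185.] c [575.8 281.9] [61.3 43.9] long-axis deg 84.4 z [0.027 0.035 0.043] [124. 151. 166.]
insert_1 0.46 [197. 188. 219. 207.] c [499.  206.5] [60.7 44.7] long-axis deg 21.4 z [0.027 0.035 0.042] [165. 115.  96.]
filler_long 0.9 [234. 201. 269. 216.] c [462.7  54.6] [119.5  44.8] long-axis deg 77.7 z [0.027 0.033 0.038] [ 96. 136. 178.]
```

The brush lies flat (1°). Now the inserts.

apply_moves(
  plan=[
    [0.065,0.005,0.04,0,0.12],
    [0.065,0.01,0.08,0,0.24],
    [0.065,0.016,0.12,0,0.36],
    [0.065,0.022,0.16,0,0.48],
    [0.065,0.027,0.2,0,0.6],
    [0.065,0.033,0.24,0,0.72],
    [0.065,0.038,0.28,0,0.84],
    [0.065,0.044,0.32,0,0.96],
    [0.065,0.049,0.36,0,1.08],
    [0.065,0.054,0.4,0,1.2],
    [0.065,0.06,0.44,0,1.32],
    [0.065,0.065,0.48,0,1.44],
  ],
)

```text
t: 17.97
tool_pos: [0.5843, 0.1436, 0.3514]
tool_rot: [-2.164, -2.277, 0.0]
contact_force: [1.5, -1.4, 0.2]
opening: 0.0652
grip_force: 0.0
```

Run:
```python
from h import *
o=st();print(T_tool(o)[:3,:3].round(3),np.round(o["q"],2))
```

```text
17.97 [0.5843 0.1436 0.3514] [-2.164 -2.277  0.   ] F [ 1.5 -1.4  0.2] op 0.0652 g 0.0
[[-0.051  0.999 -0.   ]
 [ 0.999  0.051 -0.   ]
 [-0.    -0.    -1.   ]] [ 0.12  0.04  1.72 -0.    1.39  0.07]
```

apply_moves(
  plan=[
    [0.065,0.04,0,0,0.05],
    [0.065,0.08,0,0,0.05],
    [0.065,0.12,0,0,0.05],
    [0.065,0.156,-0.002,0,0.05],
    [0.065,0.156,-0.002,0,0.05],
    [0.065,0.156,-0.002,0,0.05],
  ],
)

```text
t: 18.47
tool_pos: [0.5733, 0.2993, 0.351]
tool_rot: [-2.21, -2.233, 0.001]
contact_force: [0.1, -0.1, 0.2]
opening: 0.065
grip_force: 0.0
```

```bash
cat >> h.py <<'E'
def go(x,y,z,th=None,lab=""):
    o=telemetry.get_obs();M=T_tool(o);d=M[:3,:3].T@(np.array([x,y,z])-M[:3,3])
    t0=np.arctan2(M[1,1],M[0,1]);r=0 if th is None else (t0-th+np.pi)%(2*np.pi)-np.pi
    print(lab,"shift",d.round(4),"roll",round(r,4))
def W(x,X,Y):
    c,s=np.cos(x[2]),np.sin(x[2]);return np.array([x[0]+c*X-s*Y,x[1]+s*X+c*Y])
E
python3 - <<'E'
from h import *
st();p=shot("wrist")
for c,s,a,q in find("insert_1",p,4,.02):
    t=np.radians(a-90); go(c[0]/1000,c[1]/1000,.186,t,"pick")
E
```

```text
18.47 [0.5733 0.2993 0.351 ] [-2.210e+00 -2.233e+00  1.000e-03] F [ 0.1 -0.1  0.2] op 0.065 g 0.0
insert_1 0.88 [ 95.   0. 188.  81.] c [477.1 421.8] [44.5 60.4] long-axis deg 121.1 z [0.03  0.033 0.04 ] [135.  78.  54.]
insert_1 0.66 [145. 222. 219. 286.] c [527.1 243.6] [122.2  68.6] long-axis deg 54.0 z [0.023 0.032 0.039] [92. 50. 33.]
insert_1 0.58 [232. 157. 283. 226.] c [577.7 282.5] [60.3 44.1] long-axis deg 84.0 z [0.03  0.032 0.04 ] [ 72.  98. 118.]
insert_1 0.57 [225.  64. 284. 136.] c [573.5 368.5] [44.1 60. ] long-axis deg 94.8 z [0.031 0.032 0.039] [104. 140. 164.]
pick shift [ 0.1255 -0.0958  0.1652] roll -0.5358
pick shift [-0.053  -0.0471  0.1653] roll 0.6346
pick shift [-0.0145  0.0038  0.1652] roll 0.1124
pick shift [0.0715 0.0002 0.1651] roll -0.0762
```

apply_moves(
  newtons=40,
  plan=[
    [0.065,-0.0145,0.004,0.03,0.112],
    [0.065,-0.0145,0.004,0.07,0.112],
    [0.065,-0.0145,0.004,0.11,0.112],
    [0.065,-0.0145,0.004,0.145,0.112],
    [0.065,-0.0145,0.004,0.165,0.112],
    [0.065,-0.0145,0.004,0.165,0.112],
    [0.03,-0.0145,0.004,0.165,0.112],
    [0.03,-0.0145,0.004,0.165,0.112],
    [0.03,-0.0145,0.004,0.165,0.112],
    [0.03,-0.0145,0.004,0.165,0.112],
    [0.03,-0.0145,0.004,0.13,0.112],
    [0.03,-0.0145,0.004,0.085,0.112],
  ],
)

```text
t: 19.57
tool_pos: [0.5763, 0.2821, 0.2607]
tool_rot: [-2.333, -2.1, 0.011]
contact_force: [1.9, 0.8, -1.2]
opening: 0.0432
grip_force: 45.3
```

Run:
```python
from fit import *
st();x=np.array([.645,-.015,-.089]);np.save("chase.npy",x)
w=W(x,0,.107);go(w[0],w[1],.26,x[2],"above slot1")
```

```text
19.57 [0.5763 0.2821 0.2607] [-2.333 -2.1    0.011] F [ 1.9  0.8 -1.2] op 0.0432 g 45.30135691165924
above slot1 shift [-0.1813  0.0978  0.0006] roll -0.0161
```

apply_moves(
  plan=[
    [0.03,-0.036,0.02,0,-0.016],
    [0.03,-0.072,0.04,0,-0.016],
    [0.03,-0.108,0.06,0,-0.016],
    [0.03,-0.144,0.08,0,-0.016],
    [0.03,-0.181,0.098,0,-0.016],
    [0.03,-0.181,0.098,0,-0.016],
    [0.03,-0.181,0.098,0,-0.016],
  ],
)

```text
t: 20.15
tool_pos: [0.6573, 0.0903, 0.2649]
tool_rot: [2.321, 2.115, 0.003]
contact_force: [0.4, 0.7, -0.7]
opening: 0.0433
grip_force: 45.4
```

Run:
```python
from fit import *
st();x=np.load("chase.npy");p=shot("wrist")
find("insert_1",p,1,.09)
Q=cloud(p);chase_fit(Q,x)
w=W(x,0,.107);go(w[0],w[1],.196,x[2],"slot1")
cv2.imwrite("pics/w9.png",p["img"])
```

```text
20.15 [0.6573 0.0903 0.2649] [2.321 2.115 0.003] F [ 0.4  0.7 -0.7] op 0.0433 g 45.355315804481506
chase [ 0.6452 -0.0165 -0.0918] cost/pt 3.2 79283 z0 -0.0018114808129301996
slot1 shift [-0.0014 -0.0018  0.0682] roll -0.0002
```

View pics/w9.png

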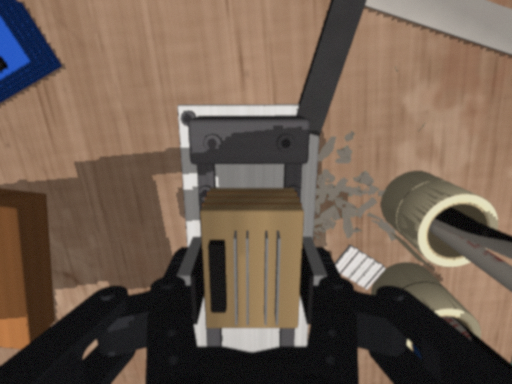

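apply_moves(
  plan=[
    [0.03,-0.002,-0.001,0.03,0],
    [0.03,-0.002,-0.001,0.05,0],
    [0.03,-0.002,-0.001,0.06,0],
    [0.03,-0.002,-0.001,0.066,0],
    [0.03,-0.002,-0.001,0.069,0],
    [0.03,-0.002,-0.001,0.069,0],
  ],
)

```text
t: 20.75
tool_pos: [0.6556, 0.0919, 0.1966]
tool_rot: [2.316, 2.122, 0.001]
contact_force: [-2.0, 1.1, 3.2]
opening: 0.0433
grip_force: 46.2
```

apply_moves(
  plan=[
    [0.03,0.002,0,0,0],
    [0.03,0.004,0,0,0],
    [0.03,0.005,0,0,0],
    [0.03,0.005,0,0,0],
    [0.058,0.005,0,0,0],
    [0.058,0.005,0,0,0],
    [0.058,0.005,0,-0.03,0],
    [0.058,0.005,0,-0.07,0],
    [0.058,0.005,0,-0.1,0],
    [0.06,0.03,-0.02,-0.13,0],
    [0.065,0.065,-0.04,-0.13,0],
    [0.065,0.1,-0.055,-0.13,0],
  ],
)

```text
t: 21.75
tool_pos: [0.6092, 0.1962, 0.3281]
tool_rot: [2.318, 2.117, 0.009]
contact_force: [0.5, 0.6, -1.0]
opening: 0.0651
grip_force: 0.0
```

Run:
```python
from fit import *
x=np.array([.6452,-.016,-.090]);np.save("chase.npy",x)
o=st();p=shot("wrist");c,s=np.cos(x[2]),np.sin(x[2])
for cc,sz,a,q in find("insert_1",p,4,.02):
    d=cc/1000-x[:2];print("  chase",(np.array([c*d[0]+s*d[1],-s*d[0]+c*d[1]])*1000).round(1),a-90-np.degrees(x[2]))
    go(*(cc/1000),.186,np.radians(a-90),"pick")
```

```text
21.75 [0.6092 0.1962 0.3281] [2.318 2.117 0.009] F [ 0.5  0.6 -1. ] op 0.0651 g 0.0
insert_1 0.92 [ 82. 145. 176. 220.] c [500.6 206.3] [60.7 43.8] long-axis deg 21.5 z [0.028 0.033 0.04 ] [104.  59.  41.]
insert_1 0.65 [159.   1. 223.  16.] c [575.9 338.9] [ 7.3 43.7] long-axis deg 176.2 z [0.022 0.031 0.033] [ 65.  92. 113.]
insert_1 0.58 [283. 257. 331. 312.] c [654.2  94.6] [60.6 41.7] long-axis deg 84.8 z [0.037 0.04  0.048] [102. 135. 156.]
insert_1 0.32 [ 98. 261. 144. 380.] c [484.7 113.8] [249.4  53.4] long-axis deg 63.1 z [0.023 0.032 0.033] [ 43.  72. 110.]
  chase [-164.   208.4] -63.38399111091243
pick shift [-0.0027 -0.1071  0.139 ] roll 1.113
  chase [-101.   347.2] 91.40095914543522
pick shift [ 0.1357 -0.0431  0.1394] roll -1.5885
  chase [ -1. 111.] -0.07143770515071601
pick shift [-0.1012  0.0552  0.1388] roll 0.008
  chase [-171.5  114.9] -21.772407401195636
pick shift [-0.0962 -0.1152  0.1388] roll 0.3868
```

apply_moves(
  newtons=40,
  plan=[
    [0.065,0.04,-0.012,0,-0.1],
    [0.065,0.08,-0.024,0,-0.174],
    [0.065,0.12,-0.036,0,-0.174],
    [0.065,0.155,-0.047,0,-0.174],
    [0.065,0.168,-0.051,0,-0.174],
    [0.065,0.168,-0.051,0.04,-0.174],
    [0.065,0.168,-0.051,0.08,-0.174],
    [0.065,0.168,-0.051,0.115,-0.174],
    [0.065,0.168,-0.051,0.135,-0.174],
    [0.065,0.168,-0.051,0.142,-0.174],
    [0.065,0.168,-0.051,0.142,-0.174],
  ],
)

```text
t: 22.77
tool_pos: [0.5726, 0.366, 0.1791]
tool_rot: [-2.124, -2.312, 0.008]
contact_force: [0.2, 0.5, 1.0]
opening: 0.0653
grip_force: 0.0
```

apply_moves(
  plan=[
    [0.03,0,0,0,0],
    [0.03,0,0,0,0],
    [0.03,0,0,0,0],
    [0.03,0,0,0,0],
    [0.03,0,0,-0.04,0],
    [0.03,0,0,-0.08,0],
    [0.03,0,0,-0.08,0],
  ],
)

```text
t: 23.35
tool_pos: [0.5763, 0.3684, 0.2734]
tool_rot: [2.121, 2.31, 0.024]
contact_force: [2.0, 1.6, 1.9]
opening: 0.0432
grip_force: 42.5
```

Run:
```python
from fit import *
x=np.load("chase.npy");st()
w=W(x,0,.044);go(w[0],w[1],.26,x[2],"above slot2")
```

```text
23.35 [0.5763 0.3684 0.2734] [2.121 2.31  0.024] F [2.  1.6 1.9] op 0.0432 g 42.46227979660034
above slot2 shift [-0.3456  0.0434  0.0119] roll 0.1751
```

apply_moves(
  plan=[
    [0.03,-0.04,0.005,0,0.09],
    [0.03,-0.08,0.01,0,0.175],
    [0.03,-0.12,0.015,0,0.175],
    [0.03,-0.16,0.02,0,0.175],
    [0.03,-0.2,0.025,0,0.175],
    [0.03,-0.24,0.03,0,0.175],
    [0.03,-0.28,0.035,0,0.175],
    [0.03,-0.32,0.04,0,0.175],
    [0.03,-0.345,0.043,0,0.175],
    [0.03,-0.345,0.043,0.02,0.175],
    [0.03,-0.345,0.043,0.02,0.175],
    [0.03,-0.345,0.043,0.02,0.175],
  ],
)

```text
t: 24.35
tool_pos: [0.645, 0.0267, 0.2414]
tool_rot: [-2.318, -2.117, 0.003]
contact_force: [-0.2, 0.6, -0.3]
opening: 0.0432
grip_force: 42.3
```

Run:
```python
from fit import *
x=np.load("chase.npy");st();p=shot("wrist");c,s=np.cos(x[2]),np.sin(x[2])
w=W(x,0,.044);go(w[0],w[1],.196,x[2],"slot2")
for cc,sz,a,q in find("insert_1",p,2,.02):
    d=cc/1000-x[:2];print("  chase",(np.array([c*d[0]+s*d[1],-s*d[0]+c*d[1]])*1000).round(1),a-90-np.degrees(x[2]))
```

```text
24.35 [0.645  0.0267 0.2414] [-2.318 -2.117  0.003] F [-0.2  0.6 -0.3] op 0.0432 g 42.296982407569885
slot2 shift [0.0009 0.0038 0.0463] roll 0.0004
insert_1 0.85 [220.  46. 307. 169.] c [655.8  94.4] [60.3 44.2] long-axis deg 84.8 z [0.039 0.04  0.048] [114. 153. 177.]
insert_1 0.72 [200. 187. 305. 329.] c [643.3  27.5] [61.5 44.3] long-axis deg 84.5 z [0.069 0.089 0.096] [63. 82. 97.]
  chase [  0.7 110.9] -0.008624899974934763
  chase [-5.8 43.1] -0.357997763744466
```

apply_moves(
  plan=[
    [0.03,0,0.0045,0.015,0],
    [0.03,0,0.0045,0.03,0],
    [0.03,0,0.0045,0.038,0],
    [0.03,0,0.0045,0.043,0],
    [0.03,0,0.0045,0.046,0],
    [0.03,0,0.0045,0.046,0],
    [0.03,0.004,0.0045,0.046,0],
    [0.03,0.007,0.0045,0.046,0],
    [0.03,0.009,0.0045,0.046,0],
    [0.03,0.009,0.0045,0.046,0],
  ],
)

```text
t: 25.28
tool_pos: [0.6512, 0.0345, 0.1973]
tool_rot: [2.316, 2.118, -0.003]
contact_force: [-1.4, -6.7, -1.3]
opening: 0.043
grip_force: 42.5
```

apply_moves(
  plan=[
    [0.03,0,0,0.002,0],
    [0.03,0,0,0.004,0],
    [0.03,0,0,0.004,0],
  ],
)

```text
t: 25.53
tool_pos: [0.6516, 0.0343, 0.1937]
tool_rot: [2.316, 2.117, -0.001]
contact_force: [-0.8, -5.1, -0.4]
opening: 0.0432
grip_force: 42.6
```

apply_moves(
  plan=[
    [0.03,0,0,0.002,0],
    [0.03,0,0,0.004,0],
    [0.03,0,0,0.005,0],
    [0.03,0,0,0.005,0],
  ],
)

```text
t: 25.87
tool_pos: [0.6522, 0.0343, 0.1931]
tool_rot: [2.316, 2.118, -0.003]
contact_force: [-12.4, -6.6, 21.7]
opening: 0.043
grip_force: 45.1
```

apply_moves(
  plan=[
    [0.03,0,0,-0.004,0],
    [0.058,0,0,-0.004,0],
    [0.058,0,0,-0.004,0],
    [0.058,0,0,-0.04,0],
    [0.06,0,0,-0.08,0],
    [0.065,0,0,-0.12,0],
    [0.065,0.003,-0.04,-0.14,0.05],
    [0.065,0.003,-0.08,-0.14,0.1],
    [0.065,0.003,-0.12,-0.14,0.125],
    [0.065,0.003,-0.16,-0.14,0.125],
    [0.065,0.003,-0.19,-0.14,0.125],
    [0.065,0.003,-0.19,-0.14,0.125],
  ],
)

```text
t: 26.87
tool_pos: [0.4574, 0.0565, 0.3255]
tool_rot: [-2.443, -1.97, 0.004]
contact_force: [0.1, 0.1, -0.5]
opening: 0.0648
grip_force: 0.0
```

Run:
```python
from fit import *
x=np.load("chase.npy");st();p=shot("wrist");c,s=np.cos(x[2]),np.sin(x[2])
for n in ("insert_1","filler_long"):
  for cc,sz,a,q in find(n,p,3,.02):
    d=cc/1000-x[:2];print("  chase",(np.array([c*d[0]+s*d[1],-s*d[0]+c*d[1]])*1000).round(1),a-90-np.degrees(x[2]))
    if n[0]=="f":go(*(cc/1000),.183,np.radians(a-90),"pick")
```

```text
26.87 [0.4574 0.0565 0.3255] [-2.443 -1.97   0.004] F [ 0.1  0.1 -0.5] op 0.0648 g 0.0
insert_1 0.96 [447.  46. 512. 132.] c [649.7  94.4] [61.4 34.9] long-axis deg 85.3 z [0.024 0.04  0.047] [59. 78. 92.]
insert_1 0.63 [441. 129. 512. 203.] c [648.4  33.9] [60.8 42.1] long-axis deg 85.6 z [0.025 0.04  0.047] [ 70.  94. 112.]
insert_1 0.58 [230.   1. 302.  39.] c [492.5 183.4] [22.7 49.8] long-axis deg 168.4 z [0.024 0.032 0.038] [122.  67.  42.]
  chase [ -5.4 110.3] 0.41572202385319024
  chase [-1.3 50. ] 0.8004113549078777
  chase [-170.   184.8] 83.53905118645085
filler_long 0.86 [237. 112. 293. 249.] c [464.4  54.2] [119.7  44.1] long-axis deg 77.2 z [0.031 0.032 0.033] [ 38.  66. 101.]
  chase [-186.4   53.7] -7.6724356299554035
pick shift [-0.0011  0.0023  0.145 ] roll 0.0092
```

apply_moves(
  newtons=40,
  plan=[
    [0.065,-0.001,0.003,0.04,0.009],
    [0.065,-0.001,0.003,0.08,0.009],
    [0.065,-0.001,0.003,0.115,0.009],
    [0.065,-0.001,0.003,0.135,0.009],
    [0.065,-0.001,0.003,0.141,0.009],
    [0.065,-0.001,0.003,0.141,0.009],
    [0.03,-0.001,0.003,0.141,0.009],
    [0.03,-0.001,0.003,0.141,0.009],
    [0.03,-0.001,0.003,0.141,0.009],
    [0.03,-0.001,0.003,0.141,0.009],
    [0.03,-0.001,0.003,0.141,0.009],
  ],
)

```text
t: 27.93
tool_pos: [0.4661, 0.0538, 0.1887]
tool_rot: [2.453, 1.957, 0.006]
contact_force: [1.5, 0.2, 6.3]
opening: 0.0433
grip_force: 43.4
```

apply_moves(
  plan=[
    [0.03,0,0,-0.03,0],
    [0.03,0,0,-0.07,0],
    [0.03,0,0,-0.07,0],
    [0.03,0,0,-0.07,0],
  ],
)

```text
t: 28.27
tool_pos: [0.4657, 0.0538, 0.2595]
tool_rot: [2.453, 1.957, 0.007]
contact_force: [-0.0, 0.3, -2.5]
opening: 0.0425
grip_force: 42.6
```

Run:
```python
from fit import *
x=np.load("chase.npy");st()
w=W(x,0,-.043);go(w[0],w[1],.25,x[2],"above slot3")
```

```text
28.27 [0.4657 0.0538 0.2595] [2.453 1.957 0.007] F [-0.   0.3 -2.5] op 0.0425 g 42.584057450294495
above slot3 shift [-0.0708  0.1963  0.0106] roll -0.134
```

apply_moves(
  plan=[
    [0.03,-0.014,0.039,0,-0.07],
    [0.03,-0.028,0.078,0,-0.134],
    [0.03,-0.042,0.117,0,-0.134],
    [0.03,-0.056,0.156,0,-0.134],
    [0.03,-0.071,0.196,0,-0.134],
    [0.03,-0.071,0.196,0.02,-0.134],
    [0.03,-0.071,0.196,0.02,-0.134],
    [0.03,-0.071,0.196,0.02,-0.134],
  ],
)

```text
t: 28.93
tool_pos: [0.6386, -0.0589, 0.2326]
tool_rot: [-2.315, -2.114, 0.007]
contact_force: [0.0, 1.2, -2.1]
opening: 0.0432
grip_force: 42.5
```

Run:
```python
from fit import *
x=np.load("chase.npy");st();p=shot("wrist");c,s=np.cos(x[2]),np.sin(x[2])
w=W(x,0,-.043);go(w[0],w[1],.1975,x[2],"slot3")
for n in ("insert_1","filler_long"):
  for cc,sz,a,q in find(n,p,2,.02):
    d=cc/1000-x[:2];print("  chase",(np.array([c*d[0]+s*d[1],-s*d[0]+c*d[1]])*1000).round(1),a-90-np.degrees(x[2]))
```

```text
28.93 [ 0.6386 -0.0589  0.2326] [-2.315 -2.114  0.007] F [ 0.   1.2 -2.1] op 0.0432 g 42.46790885925293
slot3 shift [-0.0001  0.0027  0.0365] roll -0.0
filler_long 0.89 [196. 126. 309. 349.] c [637.  -50.5] [103.1  44.1] long-axis deg 84.8 z [0.075 0.076 0.077] [ 45.  76. 115.]
  chase [ -5.  -35.1] -0.07867037116634101
```

apply_moves(
  plan=[
    [0.03,0,0.0035,0.012,0],
    [0.03,0,0.0035,0.022,0],
    [0.03,0,0.0035,0.028,0],
    [0.03,0,0.0035,0.033,0],
    [0.03,0,0.0035,0.036,0],
    [0.03,0,0.0035,0.036,0],
    [0.03,0,0.0035,0.036,0],
  ],
)

```text
t: 29.67
tool_pos: [0.6435, -0.0592, 0.2002]
tool_rot: [-2.319, -2.119, 0.0]
contact_force: [0.8, -0.0, -1.6]
opening: 0.0431
grip_force: 42.5
```

apply_moves(
  plan=[
    [0.03,0,-0.002,0.002,0],
    [0.03,0,-0.002,0.003,0],
    [0.03,0.002,-0.002,0.003,0],
    [0.03,0.004,-0.002,0.003,0],
    [0.03,0.006,-0.002,0.003,0],
    [0.03,0.007,-0.002,0.003,0],
    [0.03,0.007,-0.002,0.003,0],
  ],
)

```text
t: 30.25
tool_pos: [0.6422, -0.0537, 0.1978]
tool_rot: [2.316, 2.117, -0.006]
contact_force: [-0.7, -9.1, -1.9]
opening: 0.0431
grip_force: 42.6
```

apply_moves(
  plan=[
    [0.03,0,0,0.002,0],
    [0.03,0,0,0.003,0],
    [0.03,0,0,0.003,0],
    [0.058,0,0,0.0,0],
    [0.058,0,0,0.0,0],
    [0.058,0,0,-0.03,0],
    [0.06,0,0,-0.07,0],
    [0.065,0,0,-0.11,0],
    [0.065,-0.03,0,-0.14,0],
    [0.065,-0.06,0,-0.15,0],
    [0.065,-0.06,0,-0.15,0],
    [0.065,-0.06,0,-0.15,0],
  ],
)

```text
t: 31.25
tool_pos: [0.637, -0.1127, 0.349]
tool_rot: [2.32, 2.115, 0.003]
contact_force: [-0.4, 0.1, -0.7]
opening: 0.0651
grip_force: 0.0
```

Run:
```python
from fit import *
x=np.load("chase.npy");o=st();p=shot("wrist");a=shot("top");c,s=np.cos(x[2]),np.sin(x[2])
print(np.round(o["q"],2))
for n in ("insert_1","filler_long"):
  for cc,sz,aa,q in find(n,p,2,.03):
    d=cc/1000-x[:2];print("  chase",(np.array([c*d[0]+s*d[1],-s*d[0]+c*d[1]])*1000).round(1),aa-90-np.degrees(x[2]))
find("wedge",p,2,.02);find("wedge",a,1,.02);find("wax_brush",a,1)
chase_fit(cloud(p),x)
cv2.imwrite("pics/w10.png",p["img"])
```

```text
31.25 [ 0.637  -0.1127  0.349 ] [2.32  2.115 0.003] F [-0.4  0.1 -0.7] op 0.0651 g 0.0
[-0.29  0.14  1.61  0.    1.38 -0.2 ]
insert_1 0.73 [224.   0. 285.  37.] c [649.9  17.5] [28. 44.] long-axis deg 174.6 z [0.039 0.041 0.047] [106. 143. 165.]
  chase [ 1.7 33.8] 89.72174466789616
filler_long 0.69 [221.  38. 281. 184.] c [641.4 -55. ] [118.8  44.1] long-axis deg 85.0 z [0.039 0.04  0.041] [ 58.  97. 148.]
  chase [ -0.3 -39.2] 0.13317502678287774
wedge 0.51 [158.   0. 310. 238.] c [640.8 -76.1] [191.6  71.1] long-axis deg 85.3 z [0.021 0.04  0.043] [110. 112. 115.]
wedge 0.26 [220. 199. 283. 240.] c [ 633. -155.] [60.  30.7] long-axis deg 0.2 z [0.025 0.04  0.043] [44. 43. 45.]
wedge 0.8 [335. 191. 352. 226.] c [ 454.6 -273.9] [119.5  33. ] long-axis deg 16.9 z [0.023 0.031 0.036] [124. 156. 180.]
wax_brush 0.72 [349. 136. 363. 186.] c [ 634.7 -338.3] [ 36.5 190. ] long-axis deg 174.9 z [0.    0.014 0.02 ] [112. 133. 151.]
chase [ 0.6457 -0.0146 -0.0916] cost/pt 10.41 64359 z0 -0.0018962907101490178
```

View pics/w10.png

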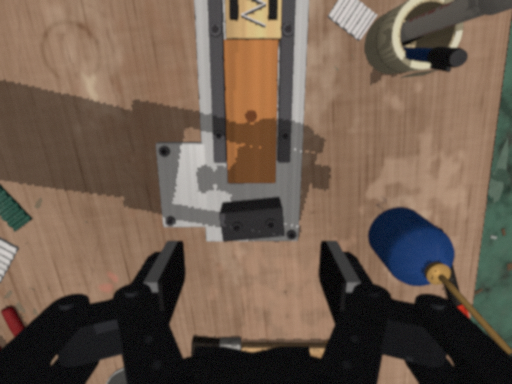

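Row in place: the filler is at (252,110), flush against the inserts, with its free end at about y = -99 mm in the chase frame. Next, the wedge.

apply_moves(
  plan=[
    [0.065,-0.02,-0.015,0,-0.12],
    [0.065,-0.04,-0.03,0,-0.24],
    [0.065,-0.06,-0.05,0,-0.36],
    [0.065,-0.08,-0.07,0,-0.48],
    [0.065,-0.1,-0.09,0,-0.6],
    [0.065,-0.12,-0.11,0,-0.72],
    [0.065,-0.14,-0.13,0,-0.84],
    [0.065,-0.16,-0.145,0,-0.96],
    [0.065,-0.171,-0.152,0,-1.08],
    [0.065,-0.171,-0.152,0,-1.2],
    [0.065,-0.171,-0.152,0,-1.32],
    [0.065,-0.171,-0.152,0,-1.44],
  ],
)

```text
t: 32.6
tool_pos: [0.4698, -0.2684, 0.347]
tool_rot: [-0.337, -3.123, -0.001]
contact_force: [0.3, 0.7, 0.2]
opening: 0.0652
grip_force: 0.0
```

apply_moves(
  plan=[
    [0.065,0,0,0,-0.12],
    [0.065,0,0,0,-0.24],
    [0.065,0,0,0,-0.36],
    [0.065,0,0,0,-0.48],
    [0.065,0,0,0,-0.5],
    [0.065,0,0,0,-0.5],
    [0.065,0,0,0,-0.5],
  ],
)

```text
t: 33.18
tool_pos: [0.47, -0.2683, 0.3472]
tool_rot: [0.434, -3.111, -0.0]
contact_force: [0.1, -0.6, -0.5]
opening: 0.0647
grip_force: 0.0
```

```bash
cat > wedge.py <<'E'
from fit import *
def wedge_fit(p,zmin=.02,zmax=.06,pr=True):
    r=find("wedge",p,1,zmin,zmax,pr=pr)
    if not r:return None
    q=r[0][3];c0=r[0][0]/1000;a0=np.radians(r[0][2]);H=cv2.convexHull((q[:,:2]).astype(np.float32)).reshape(-1,2)
    m=np.zeros((600,600),np.uint8)
    # raster mask from points, mm*2
    ij=np.round((q[:,:2]-c0)*2000+300).astype(int);ij=ij[((ij>=0)&(ij<600)).all(1)];m[ij[:,1],ij[:,0]]=1
    m=cv2.morphologyEx(m,cv2.MORPH_CLOSE,np.ones((7,7)))
    v,u=np.nonzero(cv2.dilate(m,np.ones((5,5)),iterations=8));lab=m[v,u]>0;XY=np.c_[u-300,v-300]/2000.
    def cost(t):
        c,s=np.cos(t[2]),np.sin(t[2]);d=XY-t[:2];x=c*d[:,0]+s*d[:,1];y=-s*d[:,0]+c*d[:,1]
        g=np.minimum(np.minimum(x+.06,.06-x),np.minimum(.013-y,y+.013-x/10))
        return np.clip(g/.002+.5,0,1)-lab
    best=None
    for a in(a0,a0+np.pi,a0+.05,a0+np.pi+.05,a0-.05,a0+np.pi-.05):
        f=least_squares(cost,[0,0,a],diff_step=1e-3,x_scale=[.01,.01,.1])
        if best is None or f.cost<best.cost:best=f
    t=best.x.copy();t[:2]+=c0;print("wedge origin",t[:2].round(4),"thin dir deg",np.degrees(t[2]).round(1)%360,"cost",round(best.cost,1),"px",lab.sum())
    return t
E
python3 - <<'E'
from wedge import *
st();p=shot("wrist");t=wedge_fit(p)
g=t[:2]+np.array([np.cos(t[2]),np.sin(t[2])])*-.046
go(g[0],g[1],.186,t[2]+np.pi/2,"pick at -46")
cv2.imwrite("pics/w11.png",p["img"])
E
```

```text
33.18 [ 0.47   -0.2683  0.3472] [ 0.434 -3.111 -0.   ] F [ 0.1 -0.6 -0.5] op 0.0647 g 0.0
wedge 0.84 [228.  93. 264. 223.] c [ 455.  -272.9] [119.7  29.9] long-axis deg 19.5 z [0.029 0.03  0.031] [ 75. 108. 140.]
wedge origin [ 0.4551 -0.2728] thin dir deg 16.6 cost 236.1 px 11817
pick at -46 shift [ 0.0616 -0.0008  0.1613] roll -0.0128
```

View pics/w11.png

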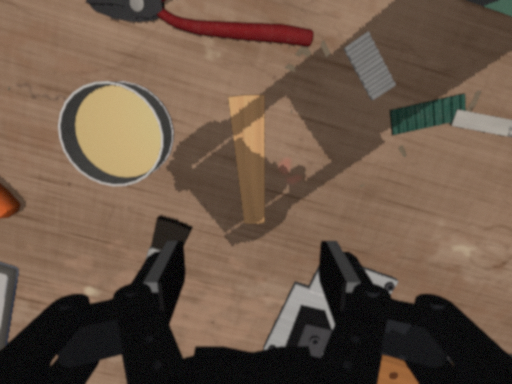

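Wedge: thick end at (247,97) on the robot's side, thin end at (255,222). I'll grasp near the thick end.

apply_moves(
  newtons=60,
  plan=[
    [0.065,0.035,-0.002,0.0,-0.06],
    [0.065,0.0615,-0.003,0.02,-0.06],
    [0.065,0.0615,-0.003,0.06,-0.06],
    [0.065,0.0615,-0.003,0.1,-0.06],
    [0.065,0.0615,-0.003,0.135,-0.06],
    [0.065,0.0615,-0.003,0.155,-0.06],
    [0.065,0.0615,-0.003,0.16,-0.06],
    [0.065,0.0615,-0.003,0.16,-0.06],
    [0.02,0.0615,-0.003,0.16,-0.06],
    [0.02,0.0615,-0.003,0.16,-0.06],
    [0.02,0.0615,-0.003,0.16,-0.06],
    [0.02,0.0615,-0.003,0.16,-0.06],
  ],
)

```text
t: 34.28
tool_pos: [0.4127, -0.2892, 0.1901]
tool_rot: [-0.53, 3.094, -0.006]
contact_force: [-0.8, 0.5, 6.6]
opening: 0.0298
grip_force: 59.8
```

apply_moves(
  plan=[
    [0.02,0,0,0,0],
    [0.02,0,0,0,0],
    [0.02,0,0,-0.03,0],
    [0.02,0,0,-0.07,0],
    [0.02,0,0,-0.07,0],
    [0.02,0,0,-0.07,0],
  ],
)

```text
t: 34.78
tool_pos: [0.4127, -0.2892, 0.2613]
tool_rot: [-0.53, 3.092, -0.01]
contact_force: [-1.2, -0.4, -3.2]
opening: 0.0291
grip_force: 59.7
```

Run:
```python
from wedge import *
o=st();p=shot("wrist");t=wedge_fit(p,.08,.14);x=np.load("chase.npy")
M=T_tool(o);th=np.arctan2(M[1,1],M[0,1]);print("theta-wedge-90",np.degrees(th-t[2])-90)
# wedge pose in tool yaw frame, and TCP target for wedge at chase (-.075,-.113)
R2=lambda a:np.array([[np.cos(a),-np.sin(a)],[np.sin(a),np.cos(a)]])
off=R2(-t[2])@(M[:2,3]-t[:2]);print("TCP in wedge frame",off.round(4))
for X in(-.12,-.05):
    w=W(x,X,-.1125)+R2(x[2])@off;go(w[0],w[1],o["tool_pos"][2],th+x[2]-t[2],f"wedge x={X}")
```

```text
34.78 [ 0.4127 -0.2892  0.2613] [-0.53   3.092 -0.01 ] F [-1.2 -0.4 -3.2] op 0.0291 g 59.69831698330381
wedge 0.92 [215. 213. 283. 350.] c [ 428.6 -285.1] [62.7 31.2] long-axis deg 17.8 z [0.088 0.101 0.102] [ 66.  94. 123.]
wedge origin [ 0.4408 -0.2797] thin dir deg 16.7 cost 1139.3 px 6850
theta-wedge-90 2.7074854214882436
TCP in wedge frame [-0.0296 -0.001 ]
wedge x=-0.12 shift [-0.1277  0.1379 -0.004 ] roll 0.3819
wedge x=-0.05 shift [-0.1913  0.1087 -0.004 ] roll 0.3819
```

Run:
```python
from wedge import *
o=st();x=np.load("chase.npy")
for X,Y,z in((-.10,-.116,.26),(-.10,-.116,.2),(-.03,-.1145,.2),(0,-.113,.2)):
    w=W(x,X-.0455,Y-.0023);go(w[0],w[1],z,1.530,f"wedge {X}")
```

```text
34.88 [ 0.4114 -0.288   0.2573] [ 0.53  -3.096 -0.   ] F [-0.5  0.3 -2.4] op 0.0297 g 59.680196736517246
wedge -0.1 shift [-0.1294  0.1317 -0.0027] roll 0.38
wedge -0.1 shift [-0.1294  0.1317  0.0573] roll 0.38
wedge -0.03 shift [-0.1937  0.104   0.0573] roll 0.38
wedge 0 shift [-0.2216  0.0929  0.0573] roll 0.38
```

apply_moves(
  plan=[
    [0.02,-0.026,0.026,0,0.1],
    [0.02,-0.052,0.052,0,0.2],
    [0.02,-0.078,0.078,0,0.3],
    [0.02,-0.104,0.104,0,0.38],
    [0.02,-0.1295,0.132,0,0.38],
    [0.02,-0.1295,0.132,0.0,0.38],
    [0.02,-0.1295,0.132,0.03,0.38],
    [0.02,-0.1295,0.132,0.05,0.38],
    [0.02,-0.1295,0.132,0.059,0.38],
    [0.02,-0.1295,0.132,0.059,0.38],
    [0.02,-0.1295,0.132,0.059,0.38],
  ],
)

```text
t: 35.8
tool_pos: [0.4894, -0.1209, 0.1976]
tool_rot: [-0.065, -3.139, -0.001]
contact_force: [-0.0, 0.0, -1.2]
opening: 0.0294
grip_force: 59.2
```

Run:
```python
from wedge import *
o=st();p=shot("wrist");x=np.load("chase.npy")
find("wedge",p,1,.03,.06);chase_fit(cloud(p),x)
for X,Y,z in((-.03,-.1145,.2),(0,-.113,.2)):
    w=W(x,X-.0455,Y-.0023);go(w[0],w[1],z,1.530,f"wedge {X}")
s=shot("scene");cv2.imwrite("pics/w12.png",np.hstack([cv2.resize(p["img"],(400,300)),cv2.resize(s["img"][140:248,224:368],(400,300),interpolation=cv2.INTER_CUBIC)]))
```

```text
35.8 [ 0.4894 -0.1209  0.1976] [-6.500e-02 -3.139e+00 -1.000e-03] F [-0.   0.  -1.2] op 0.0294 g 59.16547665023245
wedge 0.86 [218. 216. 284. 350.] c [ 502.8 -121.9] [31.2 59.8] long-axis deg 176.1 z [0.036 0.039 0.041] [ 69.  99. 130.]
chase [ 0.6117 -0.0195 -0.754 ] cost/pt 3.36 24379 z0 -0.0017210122244508963
wedge -0.03 shift [-0.0694 -0.0014 -0.0008] roll -0.0006
wedge 0 shift [-0.0995 -0.0014 -0.0007] roll -0.0006
```

View pics/w12.png

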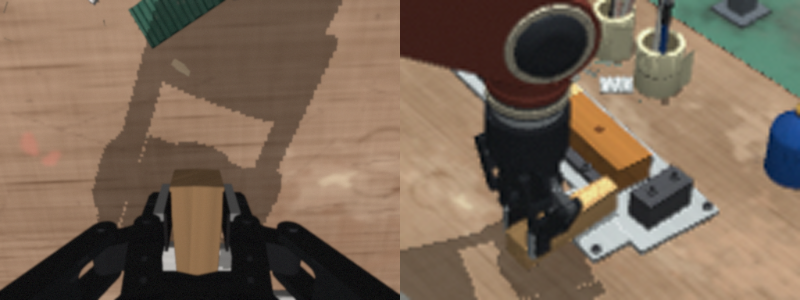

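The wedge is held in line with the gap: in the right view its thin tip is between the filler and the stop at about (600,190). Sliding in.

apply_moves(
  plan=[
    [0.02,-0.015,0,0,0],
    [0.02,-0.03,0,0,0],
    [0.02,-0.04,0,0,0],
    [0.02,-0.05,0,0,0],
    [0.02,-0.058,0,0,0],
    [0.02,-0.065,0,0,0],
    [0.02,-0.07,0,0,0],
    [0.02,-0.07,0,0,0],
  ],
)

```text
t: 36.62
tool_pos: [0.5606, -0.1239, 0.1986]
tool_rot: [0.064, 3.14, -0.001]
contact_force: [-0.2, -1.3, -0.5]
opening: 0.0288
grip_force: 59.2
```

apply_moves(
  plan=[
    [0.02,-0.005,0,0,0],
    [0.02,-0.01,0,0,0],
    [0.02,-0.015,0,0,0],
    [0.02,-0.018,0,0,0],
    [0.02,-0.018,0,0,0],
  ],
)

```text
t: 37.03
tool_pos: [0.5783, -0.1251, 0.1985]
tool_rot: [0.064, 3.141, -0.003]
contact_force: [-1.1, -5.2, 0.1]
opening: 0.0296
grip_force: 59.4
```

apply_moves(
  newtons=40,
  plan=[
    [0.02,0,-0.001,0.001,0],
    [0.05,0,-0.001,0.001,0],
    [0.05,0,-0.001,0.001,0],
    [0.05,0,-0.001,-0.02,0],
    [0.05,0,-0.001,-0.06,0],
    [0.0,0.03,-0.001,-0.06,0.049],
    [0.0,0.05,-0.001,-0.06,0.049],
    [0.0,0.05,-0.001,-0.06,0.049],
    [0.0,0.05,-0.001,-0.06,0.049],
  ],
)

```text
t: 37.78
tool_pos: [0.5272, -0.1228, 0.258]
tool_rot: [0.141, 3.138, 0.001]
contact_force: [-0.5, -0.1, -0.1]
opening: 0.0019
grip_force: 0.0
```

```bash
cat > chk.py <<'E'
from wedge import *
def chk(zmin=.03):
    o=st();p=shot("wrist");x=np.load("chase.npy");t=wedge_fit(p,zmin,.06)
    c,s=np.cos(x[2]),np.sin(x[2]);d=t[:2]-x[:2];print("wedge chase",(np.array([c*d[0]+s*d[1],-s*d[0]+c*d[1]])*1000).round(1),"yaw",np.degrees(t[2]-x[2]).round(1))
    e=t[:2]+np.array([np.cos(t[2]),np.sin(t[2])])*-.06+np.array([np.sin(t[2]),-np.cos(t[2])])*.003
    b=e-np.array([c,s])*.016;go(b[0],b[1],.188,x[2]+np.pi/2,"finger 5mm behind thick end")
    return p
E
python3 -c "
from chk import *
p=chk();cv2.imwrite('pics/w13.png',p['img'])"
```

```text
37.78 [ 0.5272 -0.1228  0.258 ] [1.410e-01 3.138e+00 1.000e-03] F [-0.5 -0.1 -0.1] op 0.0019 g 0.0Traceback (most recent call last):
  File "<string>", line 3, in <module>
    p=chk();cv2.imwrite('pics/w13.png',p['img'])
  File "chk.py", line 4, in chk
    c,s=np.cos(x[2]),np.sin(x[2]);d=t[:2]-x[:2];print("wedge chase",(np.array([c*d[0]+s*d[1],-s*d[0]+c*d[1]])*1000).round(1),"yaw",np.degrees(t[2]-x[2]).round(1))
                                    ~^^^^
TypeError: 'NoneType' object is not subscriptable
```

apply_moves(
  plan=[
    [0.0,0,0,0.03,0],
    [0.0,0,0,0.06,0],
    [0.0,0,0,0.07,0],
    [0.0,0,0,0.07,0],
    [0.0,-0.012,0,0.07,0],
    [0.0,-0.02,0,0.07,0],
    [0.0,-0.023,0,0.07,0],
    [0.0,-0.026,0,0.07,0],
    [0.0,-0.029,0,0.07,0],
    [0.0,-0.032,0,0.07,0],
    [0.0,-0.032,0,0.07,0],
  ],
)

```text
t: 38.8
tool_pos: [0.5601, -0.1263, 0.1888]
tool_rot: [0.141, 3.138, -0.0]
contact_force: [-0.1, 0.1, -0.9]
opening: 0.0001
grip_force: 0.0
```

apply_moves(
  plan=[
    [0.0,-0.003,0,0,0],
    [0.0,-0.006,0,0,0],
    [0.0,-0.009,0,0,0],
    [0.0,-0.012,0,0,0],
    [0.0,-0.012,0,0,0],
  ],
)

```text
t: 39.22
tool_pos: [0.5678, -0.1265, 0.1854]
tool_rot: [-0.139, -3.119, -0.005]
contact_force: [-20.2, 1.3, 7.5]
opening: -0.0
grip_force: 9.8
```

apply_moves(
  plan=[
    [0.0,-0.001,0,0,0],
    [0.0,-0.002,0,0,0],
    [0.0,-0.002,0,0,0],
    [0.0,-0.002,0,0,0],
  ],
)

```text
t: 39.55
tool_pos: [0.5684, -0.1264, 0.1846]
tool_rot: [-0.139, -3.115, -0.006]
contact_force: [-23.5, 1.7, 9.5]
opening: -0.0005
grip_force: 12.4
```

apply_moves(
  plan=[
    [0.0,0.02,0,0,0],
    [0.0,0.04,0,0,0],
    [0.0,0.05,0,-0.04,0],
    [0.0,0.06,0,-0.08,0],
    [0.0,0.08,0,-0.12,0],
    [0.0,0.1,0,-0.16,0],
    [0.0,0.1,0.03,-0.18,0],
    [0.0,0.1,0.05,-0.18,0],
    [0.0,0.1,0.05,-0.18,0],
  ],
)

```text
t: 40.3
tool_pos: [0.4788, -0.0668, 0.3715]
tool_rot: [0.137, 3.132, -0.0]
contact_force: [0.7, -0.4, -1.2]
opening: -0.0001
grip_force: 0.0
```

Run:
```python
from chk import *
try: p=chk()
except Exception as e: print(e); p=shot("wrist")
x=np.load("chase.npy");c,s=np.cos(x[2]),np.sin(x[2])
for n in ("insert_1","filler_long"):
  for cc,sz,aa,q in find(n,p,3,.03):
    d=cc/1000-x[:2];print("  chase",(np.array([c*d[0]+s*d[1],-s*d[0]+c*d[1]])*1000).round(1),aa-90-np.degrees(x[2]))
find("wax_brush",p,1)
a=shot("top");find("wax_brush",a,1);find("wedge",a,1,.02)
cv2.imwrite('pics/w13.png',p['img'])
```

```text
40.3 [ 0.4788 -0.0668  0.3715] [ 0.137  3.132 -0.   ] F [ 0.7 -0.4 -1.2] op -0.0001 g 0.0
wedge 0.71 [191. 249. 222. 291.] c [ 589.2 -125.7] [31.6 30.9] long-axis deg 0.7 z [0.032 0.038 0.039] [ 81. 115. 148.]
wedge origin [ 0.544  -0.1258] thin dir deg 352.4 cost 637.6 px 2883
wedge chase [ -90.9 -118.4] yaw -2.4
finger 5mm behind thick end shift [ 0.0056 -0.0517  0.1804] roll 0.0015
insert_1 0.78 [373. 280. 436. 328.] c [579.7  41.9] [253.3  51.6] long-axis deg 40.9 z [0.033 0.041 0.048] [62. 80. 94.]
insert_1 0.63 [475. 131. 510. 206.] c [506. 185.] [61.1 15.8] long-axis deg 8.8 z [0.031 0.032 0.038] [79. 37. 18.]
insert_1 0.61 [339. 281. 385. 304.] c [559.    9.1] [199.   23.4] long-axis deg 29.9 z [0.031 0.039 0.041] [47. 67. 84.]
  chase [-70.4  51.8] -43.9716414099847
  chase [-156.7  187.6] -76.04125582038509
  chase [-88.1  17.3] -54.9678457862054
filler_long 0.68 [246. 280. 317. 327.] c [572.5 -74.4] [  8.  178.7] long-axis deg 174.7 z [0.039 0.04  0.081] [33. 55. 83.]
  chase [-67.1 -64.7] 89.82895291984929
wax_brush 0.57 [ 11. 238.  65. 351.] c [ 618.  -342.5] [ 43.3 155.7] long-axis deg 172.9 z [0.003 0.011 0.013] [ 73.  91. 108.]
wax_brush 0.62 [353. 137. 363. 187.] c [ 632.5 -339.1] [ 38.4 184.6] long-axis deg 174.8 z [0.005 0.014 0.02 ] [109. 130. 148.]
wedge 0.59 [300. 143. 304. 166.] c [ 647.9 -127.3] [22.1 88.8] long-axis deg 178.9 z [0.034 0.039 0.045] [131. 167. 193.]
```

View pics/w13.png

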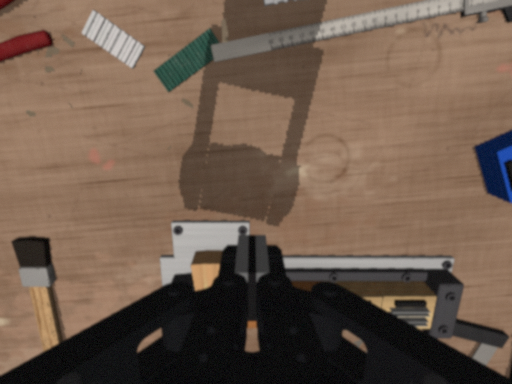

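Run:
```python
from fit import *
x=np.load("chase.npy");c,s=np.cos(x[2]),np.sin(x[2]);a=shot("top");b=shot("scene")
for n,k,p in (("insert_1",4,a),("filler_long",1,a),("wedge",1,a),("insert_1",4,b),("filler_long",1,b),("wedge",1,b)):
  for cc,sz,aa,q in find(n,p,k,.033):
    d=cc/1000-x[:2];print("  chase",(np.array([c*d[0]+s*d[1],-s*d[0]+c*d[1]])*1000).round(1),round((aa-90-np.degrees(x[2])),1))
cv2.imwrite('pics/w14.png',cv2.resize(b["img"][130:260,215:388],(798,600),interpolation=cv2.INTER_CUBIC))
```

```text
insert_1 0.78 [200. 187. 216. 204.] c [499.  204.6] [55.9 39.1] long-axis deg 19.5 z [0.033 0.037 0.044] [161. 110.  89.]
insert_1 0.71 [231. 146. 245. 162.] c [654.1  95.3] [59.5 44.1] long-axis deg 83.7 z [0.036 0.043 0.051] [118. 142. 156.]
insert_1 0.58 [248. 147. 265. 160.] c [648.   34.7] [52.5 40.7] long-axis deg 86.1 z [0.037 0.043 0.05 ] [117. 141. 155.]
insert_1 0.56 [138. 198. 159. 212.] c [476.  419.3] [44.7 56.5] long-axis deg 121.9 z [0.033 0.037 0.045] [148.  97.  75.]
  chase [-165.5  206.6] -65.4
  chase [ -1.2 111.7] -1.2
  chase [-1.7 50.7] 1.2
  chase [-207.6  418.3] 37.0
filler_long 0.73 [263. 152. 299. 164.] c [593.7 -51.8] [120.9 143.6] long-axis deg 179.0 z [0.036 0.042 0.048] [ 87. 126. 167.]
  chase [-48.1 -40.3] 94.2
wedge 0.43 [299. 143. 305. 166.] c [ 597.8 -119.1] [ 32.8 190.2] long-axis deg 168.5 z [0.035 0.04  0.046] [128. 164. 191.]
  chase [ -37.9 -107. ] 83.6
insert_1 0.75 [267. 165. 292. 181.] c [648.7  31.4] [45.  56.9] long-axis deg 91.7 z [0.037 0.043 0.049] [ 80. 106. 119.]
insert_1 0.67 [194. 154. 216. 180.] c [499.6 201. ] [58.8 41.4] long-axis deg 20.8 z [0.033 0.037 0.041] [115.  62.  32.]
insert_1 0.67 [150. 134. 176. 151.] c [479.3 397.5] [54.9 97. ] long-axis deg 100.8 z [0.033 0.037 0.042] [111.  61.  35.]
insert_1 0.54 [260. 158. 281. 175.] c [573.   10.4] [280.1  52. ] long-axis deg 41.9 z [0.037 0.042 0.049] [ 89. 118. 131.]
  chase [-0.8 47.5] 6.8
  chase [-164.5  203. ] -64.1
  chase [-202.3  397. ] 16.0
  chase [-74.3  19.8] -42.9
filler_long 0.79 [282. 175. 313. 201.] c [642.2 -55.5] [121.6  45.9] long-axis deg 84.9 z [0.036 0.04  0.043] [ 53. 103. 153.]
  chase [  0.6 -39.6] 0.0
```

View pics/w14.png

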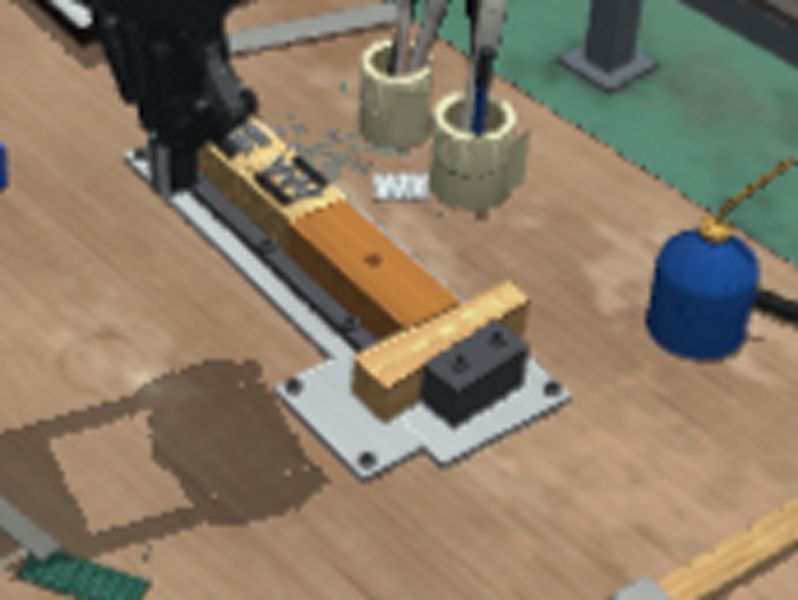

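The wedge sits across the gap from (370,385) to (515,300), tight between the filler and the stop. The row is continuous and the brush is flat. Handing in.

```bash
python3 -c "
from h import *
st();print(ctrl.finish_job())"
```

```text
41.1 [ 0.4785 -0.0687  0.3684] [ 0.141  3.138 -0.   ] F [ 1.1 -0.3  0.3] op -0.0002 g 0.0
the job is handed in; nothing more can be done
None
```

The job is handed in at 41 s (no verdict came back): brush dipped, wiped and laid flat; both inserts and the long filler in a row against the square stop; wedge pushed in with about 23 N and looking tight in the last picture, though its grip on the stop could not be measured.

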